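Lay an incense cone in its mould and set the bench magnifier on it

TASK

Lay the incense cone that lies alone on the bench in the empty groove of the steel mould beside the magnifier, lying flat and centred like its neighbours with its tip pointing the same way. Then take the bench magnifier by its red knob, swing its stiff arm round until the lens stands over that cone, and lower it until the sprung rubber foot presses lightly on the bare end of the mould (spring clearly pushed in, but not to its stop), and let go so that it stays there. Do not shift the mould or the other things on the bench.

Things in the scene. Friction and masses are not known exactly. Their poses are not given: they have to be found in the camera images.
- mould: loose 2.4 kg steel mould half: a bar 80 mm along y, 40 mm high, from x = -135 to +95 mm; origin on its underside. Three tapered grooves cross it along y, 10 mm deep, 13 mm wide at -y, 5 mm at +y. Those at x = +22 and +69 mm hold cones, tips to +y, 16 mm proud; the one at x = -25 mm is empty. The top from x = -135 to -40 mm is bare: there the magnifier's foot comes down
- groove (a point): where the middle of the cone's axis lies when it rests in the empty groove: 5 mm above the mould's top face, z of the mould
- groove_tip (a point): where the centre of the cone's tip end lies when it rests in the empty groove
- groove_base (a point): where the centre of the cone's thick end lies when it rests in the empty groove
- cone: loose olive-brown incense cone, 54 mm long, 18 mm across the thick end, 10 mm across the blunt tip, 14 g, lying on the bench. Origin at the middle of its axis (7 mm above the bench as it lies), x roughly towards the tip
- cone_tip (a point): centre of the cone's tip end
- cone_base (a point): centre of the cone's thick end
- magnifier: fixed base of the bench magnifier: grey disc 110 mm across with an upright post. Origin on the bench under the post's axis; at joint value swing = 0 the arm points along its -x
- pivot (a point): on the post's axis, 150 mm above the bench: the swing axis (vertical) and the lift axis (level, across the arm) cross here
- swing (a joint): turn of the arm about the post, rad, positive anticlockwise seen from above, range -1.3 to 1.3. Stiff: stays where it is left, takes about 4 N at the knob to move
- lift (a joint): pitch of the arm about the pivot, rad, 0 = arm level, positive = head raised, range -0.25 to 0.5. Stiff: takes about 5 N at the knob to push down, 10 N to raise
- head: magnifier head: white ring 106 mm across, 12 mm thick, with a clear lens. Origin at the lens centre, 240 mm from the pivot along the arm; x points back along the arm to the pivot, z up. It carries the red knob and, under the knob, the foot
- foot_clamp (a point): underside of the clamp below the knob, 40 mm below the arm's axis and 70 mm beyond the lens. From it hangs a steel rod with a rubber foot 16 mm across, clamped at a different length every time: the foot's underside lies 54 to 86 mm below this point, so contact must be felt. The foot is sprung, 0.5 N per mm, 18 mm of travel; pushed in 2 to 16 mm is right
- knob (a point): middle height of the red knob on the head, to take it from above: an upright cylinder 20 mm across and 44 mm high, 310 mm from the pivot along the arm; this point lies 30 mm above the arm's axis and 20 mm below the knob's top
- jar: bystander: small amber jar with a brass cap, 56 mm across, 65 mm high. Origin at its underside
- tape: bystander: roll of pale tape lying flat, 60 mm across, 22 mm high. Origin at its underside
- scraper: bystander: pink-handled spatula lying on the bench, 250 mm long. Origin under its middle, x from handle to blade
Not all that is in view belongs to the job. What is shaped like the mould but blue is not meant.

How it is judged:
By the outcome, as a careful person would: the job done as asked, in the order asked, and still so for the second after the job is handed in, with the robot touching nothing.
It also fails if it takes over 61 s, if anything falls off the work surface, if the arm or the gripper's body presses on something with over 40 N, if the wrist force passes 120 N, or if a joint passes its speed limit or range.

ROBOT

A 6-joint arm with a two-finger parallel gripper is mounted at the origin on the work surface. World frame = base frame: x ahead of the robot, y to its left, z up, the work surface at z = 0. Lengths are in m, angles in rad, forces in N, time in s.
With the tool pointing down it reaches from about 0.375 to 0.825 m from the base axis. Payload 5.5 kg.
Tool frame: the origin (TCP) lies at the very end of the fingers, on their centre line; the grasp point (between the pads) lies 19 mm behind it; z points along the fingers, y is the line along which they close (so a half turn about z gives the same grasp; the last joint's range is limited). The gripper opens to 85 mm and grips with 20 to 120 N. Pads are 22 mm wide; open, the fingers measure 114 mm over their backs; the gripper's body (76 mm by 85 mm) begins 54 mm behind the grasp point. The pads swing forward as they close: fully open they stand 13 mm farther back than shut.
Start: joints at [-1.28, 0.314, -0.047, 1.21, 0, 1.571], TCP at [0.172, -0.575, 0.231] pointing down, gripper open.
Joint ranges: [-2.67, 2.67], [-0.69, 1.73], [-1.03, 1.25], [-2.08, 2.16], [-1.42, 1.45], [-3.14, 3.14]. Speed limits (rad/s): [2.39, 2.39, 3.01, 3.14, 3.14, 3.14].

INTERFACE

Orientations are given as a rotation vector (axis times angle).
In Python, from rig import r gives the robot as it stands. The module is installed in compiled form; this text tells all that it offers.
- The arm moves only by the tool jog_arm, never from a script. Its argument "rows" is a list of rows, each a list of 3 entries, a list of its own where there are three numbers: the shift along the world's x, y, z in mm, then the turn, a rotation vector about the world's x, y, z in rad, then the closure in counts, from 0 (fully open) to 255 (shut). In form: [[[tx, ty, tz], [ax, ay, az], jaw], ...]. A call has 1 to 8 rows; each row is the pose to reach, as a shift and turn from the pose commanded when the call began; what a row does not reach only later rows make up. A row lasts 1/12 s, in which the tool goes at most 41.7 mm and 7.16 degrees, less where a joint would pass 70% of its speed; a pose out of reach is approached as far as the arm can. A call with a gripper value outside its range is refused whole. The fingers move at their own pace and stop on an object; "grip_force" is the grip in N (left out, the last holds). Time passes only in rows, so rows that repeat a pose let the fingers close. It gives the time, the measured TCP pose, the force, the opening and the grip force at its end, in the units of the state.
- r.get_obs(): the state, without advancing time (a new reading comes with each control period).
- r.read_camera(name): name is "scene" or "side" or "wrist"; returns the picture (400x640x3 uint8, blue, green, red); there is no depth.
- r.get_calibration(name): a dict with "fx", "fy", "cx", "cy" (pixels), "k1" (the pictures are not rectified: a ray, as slopes to the right and down, at radius r is drawn at 1 + k1 r^2 times it, then the intrinsics apply), "camera_from_world" (4x4, takes a point from world to camera coordinates). Camera axes: x right, y down, z forward; pixel columns grow to the right and rows downward; lengths in m; the calibration is good to about 2 mm. A picture is of the moment at which its call begins: read the wrist's pose just before it. get_calibration takes no time and is no camera call; for the wrist camera it gives the pose at the moment of the call.
- r.close_job(): hands the job in; it is judged then, once.
The state is a dict: "clock": time; "q": joint angles; "qvel": joint speeds; "joint_torque": joint torques, N m; "tcp_pos": TCP position; "ee_rot": TCP orientation; "contact_force": force on the tool from outside, world axes, zero at the start; "moment": the same for the moment, N m; "opening": finger opening in m; "gripper_force": force on a finger pad.
Only numpy, scipy, OpenCV 4.12 (cv2) and the standard library are available. Lean on these libraries where they do the work, as an engineer would, in place of code of your own. Each camera call takes 0.05 s, during which the arm holds its last target. There are 200 camera calls.

## Working session

There is one attempt and no reset: what is moved stays moved. The work goes in short steps, Python scripts to look and compute and a tool call to move; the robot and the scene stay as the last step left them, time stands still between calls to the robot, and variables do not carry over. Pictures are saved under pics/ and viewed, at most 10 in all, crops included, and the job is handed in when it is done.

Besides the shell and the picture viewer there is one more tool, called as a command line: name --argument value ..., lists and objects as JSON in quotes. jog_arm: Moves the arm, as the interface text tells. Its arguments: {"type":"object","properties":{"rows":{"type":"array","items":{"type":"array"}},"grip_force":{"type":"number"}},"required":["rows"]}

```bash
mkdir -p pics
python3 - <<'E'
from rig import r
import cv2,numpy as np
for n in("scene","side"):
    cv2.imwrite(f"pics/{n}0.png",r.read_camera(n))
    c=r.get_calibration(n);print(n,c)
o=r.get_obs();print(o)
E
```

```text
scene {'fx': 383.28857475690216, 'fy': 383.28857475690216, 'cx': 326.8341200529142, 'cy': 198.8658971660648, 'k1': -0.02268731515381124, 'camera_from_world': array([[ 0.6393361 ,  0.76876353,  0.01587383, -0.33466645],
       [ 0.52404355, -0.42052368, -0.74063364, -0.17379957],
       [-0.56269682,  0.4818324 , -0.67172154,  1.38843194],
       [ 0.        ,  0.        ,  0.        ,  1.        ]])}
side {'fx': 448.8754539627252, 'fy': 448.8754539627252, 'cx': 317.06791808228337, 'cy': 193.90402614423562, 'k1': 0.0002683254324000891, 'camera_from_world': array([[-0.99694545, -0.0762164 ,  0.01705399,  0.54473069],
       [-0.06475541,  0.68456744, -0.7260676 ,  0.1461519 ],
       [ 0.04366365, -0.72495412, -0.68741182,  1.15648664],
       [ 0.        ,  0.        ,  0.        ,  1.        ]])}
{'clock': 0.1, 'q': array([-1.28000119e+00,  3.14127597e-01, -4.79707751e-02,  1.21021941e+00,
        3.15415985e-05,  1.57078939e+00]), 'qvel': array([ 0.00014552, -0.00258391,  0.00309267, -0.00067833, -0.000538  ,
       -0.0013241 ]), 'joint_torque': array([-1.47559081e-04, -5.40769172e+01,  3.40540659e+01,  1.11407001e-02,
        9.81594752e-06,  7.63572331e-06]), 'tcp_pos': array([ 0.17188823, -0.57430482,  0.23054105]), 'ee_rot': array([-3.10694814e+00, -4.54964182e-01,  2.97089394e-04]), 'contact_force': array([-0.25047231,  1.0189946 ,  0.1588114 ]), 'moment': array([ 0.01556883, -0.00913295,  0.01280335]), 'gripper_force': 0.0, 'opening': 0.08540571709810593}
```

View pics/scene0.png

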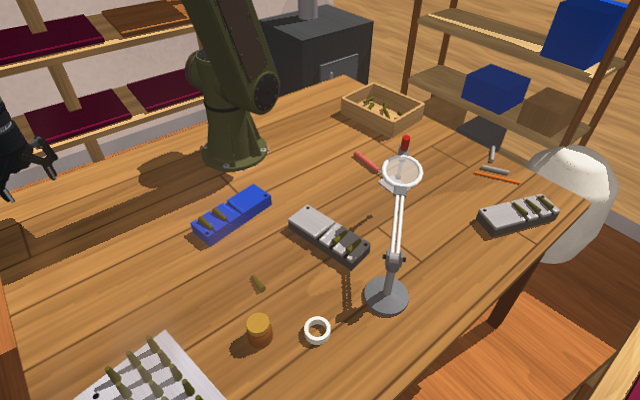

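View pics/side0.png

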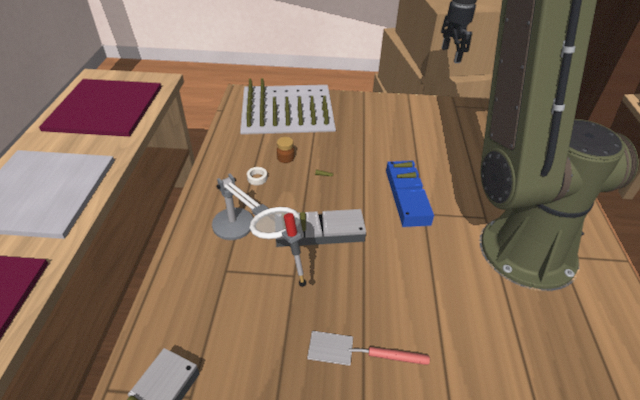

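```bash
cat > h.py <<'E'
from rig import r
import cv2,numpy as np
def ray(c,px):
    p=np.array([(px[0]-c["cx"])/c["fx"],(px[1]-c["cy"])/c["fy"]]);s=p.copy()
    for _ in range(20): s=p/(1+c["k1"]*(s@s))
    M=c["camera_from_world"];R=M[:3,:3]
    d=R.T@np.r_[s,1];return -R.T@M[:3,3],d/np.linalg.norm(d)
def onz(c,px,z):
    o,d=ray(c,px);return o+d*(z-o[2])/d[2]
def tri(*cp):
    A=np.zeros((3,3));b=np.zeros(3);L=[ray(c,p) for c,p in cp]
    for o,d in L: P=np.eye(3)-np.outer(d,d);A+=P;b+=P@o
    x=np.linalg.solve(A,b);return x,max(np.linalg.norm((np.eye(3)-np.outer(d,d))@(x-o)) for o,d in L)
def proj(c,X):
    q=c["camera_from_world"]@np.r_[X,1];s=q[:2]/q[2];s=s*(1+c["k1"]*(s@s))
    return np.array([s[0]*c["fx"]+c["cx"],s[1]*c["fy"]+c["cy"]])
E
python3 - <<'E'
from h import *
np.set_printoptions(precision=4,suppress=True)
S=r.get_calibration("scene");D=r.get_calibration("side")
for n,a,b in [("cone",(258,283),(324,173)),("knobtop",(406,137),(290,216)),("basedisc",(386,297),(232,224)),("jarcap",(259,322),(285,143)),("tape",(317,330),(257,176)),("ringcentre",(402,174),(275,222))]:
    print(n,*tri((S,a),(D,b)), onz(S,a,0),onz(D,b,0))
for p in [(289,209),(309,206),(350,267),(369,243)]: print(onz(S,p,.04))
for p in [(277,241),(365,240),(364,211)]: print(onz(D,p,.04))
E
```

```text
cone [ 0.5458 -0.2449  0.0073] 0.001728154878387732 [ 0.5428 -0.2422  0.    ] [ 0.5447 -0.2548  0.    ]
knobtop [0.5878 0.1997 0.2793] 0.0008669894815692935 [0.3266 0.5606 0.    ] [ 0.6259 -0.0657  0.    ]
basedisc [ 0.7768 -0.0211  0.001 ] 0.00030698076584368344 [ 0.7761 -0.0206  0.    ] [ 0.7774 -0.0218  0.    ]
jarcap [ 0.6699 -0.3129  0.0604] 0.0003818235912575639 [ 0.6367 -0.2988  0.    ] [ 0.6818 -0.3927 -0.    ]
tape [ 0.7417 -0.2105  0.01  ] 6.905325457964952e-05 [ 0.7374 -0.2071  0.    ] [ 0.7445 -0.2217 -0.    ]
ringcentre [0.6278 0.1536 0.2087] 0.002369872717348683 [0.4718 0.376  0.    ] [ 0.6636 -0.0397  0.    ]
[ 0.4069 -0.0465  0.04  ]
[0.4332 0.0064 0.04  ]
[ 0.6734 -0.0501  0.04  ]
[0.6464 0.0428 0.04  ]
[0.6422 0.0603 0.04  ]
[0.4242 0.0372 0.04  ]
[ 0.4268 -0.0643  0.04  ]
```

Run:
```python
import cv2,numpy as np
a=cv2.imread("pics/scene0.png")[125:325,230:430]
b=cv2.imread("pics/side0.png")[130:290,200:400]
a=cv2.resize(a,(400,400),interpolation=cv2.INTER_CUBIC);b=cv2.resize(b,(400,320),interpolation=cv2.INTER_CUBIC)
o=np.zeros((400,800,3),np.uint8);o[:,:400]=a;o[:320,400:]=b
cv2.imwrite("pics/crop0.png",o)
```

```text
(no output)
```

View pics/crop0.png

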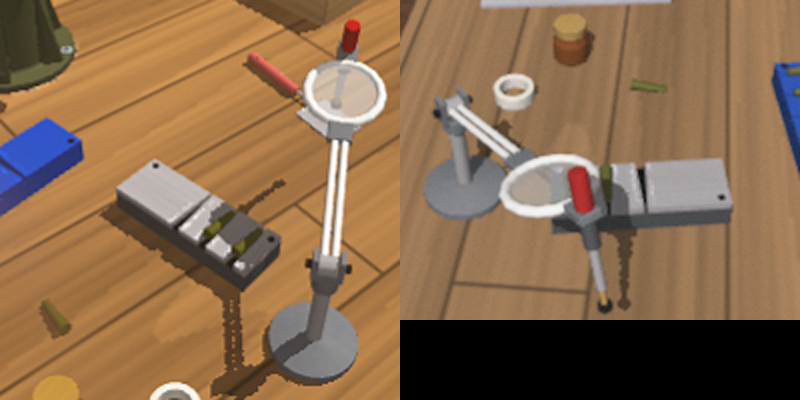

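Run:
```python
from h import *
from scipy.spatial.transform import Rotation as Ro
np.set_printoptions(precision=4,suppress=True)
W=r.get_calibration("wrist");o=r.get_obs()
T=np.eye(4);T[:3,:3]=Ro.from_rotvec(o["ee_rot"]).as_matrix();T[:3,3]=o["tcp_pos"]
print(W["fx"],W["cx"],W["cy"],W["k1"]);print(W["camera_from_world"]@T);print(T)
```

```text
353.1608897431005 317.73435408549966 199.94915257505968 0.023375952747369443
[[ 0.0009  1.     -0.0003  0.001 ]
 [-0.958   0.0008 -0.2869  0.0293]
 [-0.2869  0.0005  0.958   0.158 ]
 [ 0.      0.      0.      1.    ]]
[[ 0.958   0.2867 -0.0004  0.1719]
 [ 0.2867 -0.958   0.0015 -0.5743]
 [ 0.     -0.0015 -1.      0.2305]
 [ 0.      0.      0.      1.    ]]
```

jog_arm --rows '[[[40,10,10],[0,0,0],0],[[70,40,20],[0,0,0],0],[[100,70,20],[0,0,0],0],[[130,100,20],[0,0,0],0],[[160,130,20],[0,0,0],0],[[190,160,20],[0,0,0],0],[[220,190,20],[0,0,0],0],[[250,220,20],[0,0,0],0]]'

```text
clock: 0.77
tcp_pos: [0.4179, -0.358, 0.2511]
ee_rot: [-3.108, -0.455, 0.0]
contact_force: [0.6, -0.7, 0.4]
opening: 0.0855
gripper_force: 0.0
```

jog_arm --rows '[[[20,36,0],[0,0,0],0],[[38,72,0],[0,0,0],0],[[56,108,0],[0,0,0],0],[[74,144,0],[0,0,0],0],[[92,180,0],[0,0,0],0],[[102,208,0],[0,0,0],0],[[102,208,0],[0,0,0],0],[[102,208,0],[0,0,0],0]]'

```text
clock: 1.43
tcp_pos: [0.5192, -0.1503, 0.2509]
ee_rot: [-3.108, -0.46, 0.001]
contact_force: [-1.0, -0.2, 0.1]
opening: 0.0857
gripper_force: 0.0
```

Run:
```python
from h import *
import pickle
W=r.get_calibration("wrist");I=r.read_camera("wrist");cv2.imwrite("pics/w1.png",I);pickle.dump(W,open("w1.pkl","wb"))
```

```text
(no output)
```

View pics/w1.png

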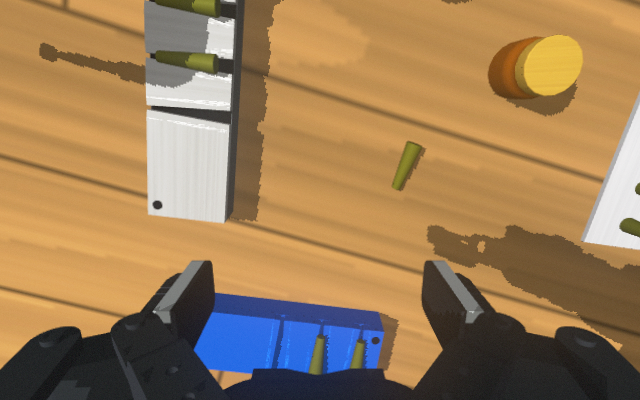

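jog_arm --rows '[[[25,20,0],[0,0,0],0],[[50,40,0],[0,0,0],0],[[60,50,0],[0,0,0],0],[[60,50,0],[0,0,0],0],[[60,50,0],[0,0,0],0]]'

```text
clock: 1.9
tcp_pos: [0.5785, -0.1027, 0.2508]
ee_rot: [3.108, 0.454, -0.002]
contact_force: [-0.5, -0.6, 0.7]
opening: 0.0854
gripper_force: 0.0
```

```bash
cat > det.py <<'E'
from h import *
import pickle
def cone(I):
    H=cv2.cvtColor(I,cv2.COLOR_BGR2HSV);m=cv2.inRange(H,(24,120,40),(40,255,190))
    return m
def mould(I):
    H=cv2.cvtColor(I,cv2.COLOR_BGR2HSV);return cv2.inRange(H,(0,0,170),(180,40,255))
def comps(m,amin):
    out=[]
    for c in cv2.findContours(m,cv2.RETR_EXTERNAL,cv2.CHAIN_APPROX_NONE)[0]:
        if cv2.contourArea(c)>amin: out.append(c)
    return out
E
python3 - <<'E'
from det import *
W=r.get_calibration("wrist");I=r.read_camera("wrist");cv2.imwrite("pics/w2.png",I);pickle.dump(W,open("w2.pkl","wb"))
np.set_printoptions(precision=1,suppress=True)
for n in("w1","w2"):
    I=cv2.imread(f"pics/{n}.png");print(n)
    for c in comps(cone(I),150):
        q=cv2.minAreaRect(c);print(" cone",q,cv2.contourArea(c))
    for c in comps(mould(I),800):
        print(" mould",cv2.contourArea(c),cv2.approxPolyDP(c,4,True)[:,0].tolist())
E
```

```text
w1
 cone ((631.2413940429688, 225.89657592773438), (21.169267654418945, 13.741456031799316), 21.801406860351562) 216.0
 cone ((405.22418212890625, 166.18963623046875), (14.669931411743164, 48.83787536621094), 21.801406860351562) 519.0
 cone ((184.09136962890625, 60.22081756591797), (58.77881622314453, 16.671810150146484), 4.085616588592529) 657.5
 cone ((184.5, 7.5), (15.0, 61.0), 90.0) 528.0
 mould 7894.0 [[147, 110], [148, 213], [223, 222], [228, 125]]
 mould 4185.5 [[639, 93], [584, 241], [639, 249], [639, 238], [618, 228], [626, 217], [639, 221], [639, 195], [634, 191], [639, 182]]
 mould 2223.0 [[231, 74], [223, 78], [196, 72], [173, 88], [146, 82], [147, 104], [229, 110]]
 mould 896.5 [[209, 18], [205, 52], [231, 58], [233, 19], [223, 23]]
w2
 cone ((426.7982482910156, 225.8265380859375), (14.303909301757812, 45.52008819580078), 22.2490234375) 462.5
 cone ((236.66998291015625, 139.8099822998047), (24.74873924255371, 15.273507118225098), 8.13010311126709) 300.5
 cone ((225.25001525878906, 89.25), (59.3349494934082, 18.159687042236328), 3.814074993133545) 737.5
 mould 6192.5 [[185, 181], [183, 270], [192, 259], [209, 259], [216, 278], [254, 281], [261, 195]]
 mould 1427.0 [[639, 180], [613, 242], [616, 246], [607, 257], [616, 267], [639, 266]]
 mould 1811.0 [[264, 150], [232, 148], [210, 162], [185, 158], [185, 176], [261, 181]]
 mould 3428.5 [[486, 3], [466, 5], [447, 19], [437, 43], [440, 56], [463, 69], [475, 69], [499, 53], [505, 23]]
```

View pics/w2.png

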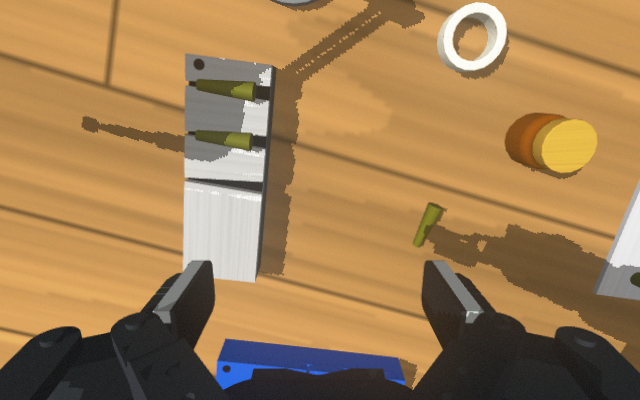

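Run:
```python
from det import *
np.set_printoptions(precision=4,suppress=True)
A,B=[pickle.load(open(f"w{i}.pkl","rb")) for i in(1,2)]
S=r.get_calibration("scene");D=r.get_calibration("side")
for n,a,b,z in [("groove+y",(147,107),(185,178.5),.04),("groove-y",(229,117.5),(262,188.3),.04),("corner-x-y",(224.5,222.5),(255.5,281.5),.04),
 ("cone",(405.2,166.2),(426.8,225.8),.007)]:
    print(n,*tri((A,a),(B,b)),onz(A,a,z),onz(B,b,z))
print("+x+y",onz(B,(185.5,53.5),.04),"+x-y",onz(B,(275.5,66),.04))
print("-x+y",onz(A,(147.5,213.5),.04))
for W,n in((A,"w1"),(B,"w2")):
    I=cv2.imread(f"pics/{n}.png")
    c=[c for c in comps(cone(I),400) if 390<c[:,0,0].mean()<440][0]
    P=np.array([onz(W,p,.007)[:2] for p in c[:,0].astype(float)])
    m=np.zeros(I.shape[:2],np.uint8);cv2.drawContours(m,[c],-1,255,-1);ys,xs=np.nonzero(m)
    Q=np.array([onz(W,p,.007)[:2] for p in zip(xs,ys)]);mu=Q.mean(0);u=np.linalg.svd(Q-mu,full_matrices=0)[2][0]
    if u[0]>0:u=-u
    t=(Q-mu)@u;s=(Q-mu)@[-u[1],u[0]]
    print(n,mu,u,np.degrees(np.arctan2(u[1],u[0])),t.min(),t.max(),"mid",mu+u*(t.min()+t.max())/2,np.ptp(s[t<-.015]),np.ptp(s[t>.015]))
for W,a in((A,(184,60.2)),(B,(225.2,89.2))): print("othercones",onz(W,a,.045))
# scene/side cone
for n,C,ro in(("scene",S,(245,265,275,300)),("side",D,(310,160,340,185))):
    I=cv2.imread(f"pics/{n}0.png");m=cone(I)[ro[1]:ro[3],ro[0]:ro[2]];ys,xs=np.nonzero(m);print(n,len(xs),onz(C,(xs.mean()+ro[0],ys.mean()+ro[1]),.008))
```

```text
groove+y [0.529  0.0261 0.0385] 0.0002204005739784052 [0.5291 0.0256 0.04  ] [0.5297 0.0254 0.04  ]
groove-y [ 0.5432 -0.0526  0.0437] 0.00013027907769436347 [ 0.5427 -0.0517  0.04  ] [ 0.5422 -0.0524  0.04  ]
corner-x-y [ 0.4351 -0.0716  0.0404] 0.00038032569597672833 [ 0.4347 -0.0712  0.04  ] [ 0.4352 -0.0719  0.04  ]
cone [ 0.5448 -0.2421  0.0127] 0.0006335097443632811 [ 0.5437 -0.2433  0.007 ] [ 0.5436 -0.2451  0.007 ]
+x+y [0.647  0.0463 0.04  ] +x-y [ 0.6607 -0.0359  0.04  ]
-x+y [0.4212 0.0082 0.04  ]
w1 [ 0.5465 -0.2426] [-0.9989  0.0458] 177.3725969011162 -0.023583851307656254 0.029946959904030113 mid [ 0.5433 -0.2425] 0.016445998001397195 0.010855356850889146
w2 [ 0.5462 -0.2436] [-0.9977  0.0673] 176.13989119562623 -0.024179996295874532 0.030231755502454216 mid [ 0.5432 -0.2434] 0.01709230279536197 0.010948945555207376
othercones [ 0.5812 -0.0024  0.045 ]
othercones [0.6272 0.0035 0.045 ]
scene 0 [nan nan nan]
side 39 [ 0.547  -0.2454  0.008 ]<stdin>:22: RuntimeWarning: Mean of empty slice.
  ret = ret.dtype.type(ret / rcount)
```

jog_arm --rows '[[[-7,-28,-25],[0,0,-0.1],120],[[-14,-56,-50],[0,0,-0.2],120],[[-22,-84,-75],[0,0,-0.3],120],[[-30,-112,-100],[0,0,-0.349],120],[[-36,-140,-125],[0,0,-0.349],120],[[-36,-140,-160],[0,0,-0.349],120],[[-36,-140,-190],[0,0,-0.349],120],[[-36,-140,-190],[0,0,-0.349],120]]' --grip_force 20

```text
clock: 2.62
tcp_pos: [0.5368, -0.2417, 0.0556]
ee_rot: [-3.137, 0.097, 0.015]
contact_force: [-1.3, -0.3, -1.3]
opening: 0.045
gripper_force: 0.0
```

Run:
```python
from det import *
from scipy.spatial.transform import Rotation as Ro
np.set_printoptions(precision=4,suppress=True)
o=r.get_obs();print(o["tcp_pos"],o["opening"],Ro.from_rotvec(o["ee_rot"]).as_matrix())
W=r.get_calibration("wrist");I=r.read_camera("wrist");cv2.imwrite("pics/w3.png",I)
for c in comps(cone(I),400):
    m=np.zeros(I.shape[:2],np.uint8);cv2.drawContours(m,[c],-1,255,-1);ys,xs=np.nonzero(m)
    Q=np.array([onz(W,p,.007)[:2] for p in zip(xs,ys)]);mu=Q.mean(0);u=np.linalg.svd(Q-mu,full_matrices=0)[2][0]
    if u[0]>0:u=-u
    t=(Q-mu)@u;s=(Q-mu)@[-u[1],u[0]]
    print(len(xs),xs.mean(),ys.mean(),mu,np.degrees(np.arctan2(u[1],u[0])),np.ptp(t),"mid",mu+u*(t.min()+t.max())/2,np.ptp(s[t<-.015]),np.ptp(s[t>.015]))
```

```text
[ 0.5368 -0.2417  0.0556] 0.04503819110002675 [[ 0.9981 -0.0615 -0.0094]
 [-0.0615 -0.9981  0.0037]
 [-0.0097 -0.0032 -0.9999]]
2122 320.5782280867106 207.64373232799247 [ 0.547  -0.2428] 178.37753039177153 0.056405958426686664 mid [ 0.5433 -0.2427] 0.016238956200034106 0.011184601148137276
```

View pics/w3.png

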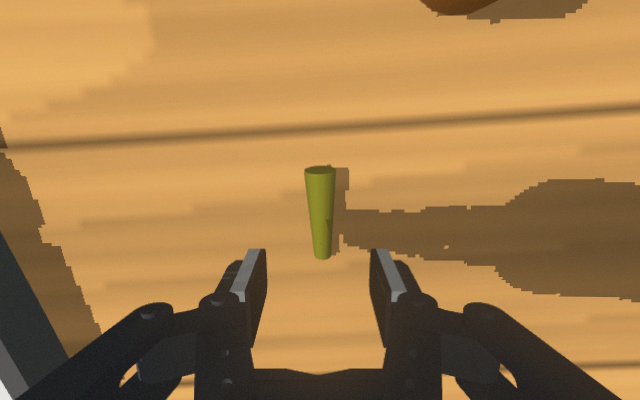

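jog_arm --rows '[[[0,0,-10],[0,0,0.02],120],[[0,0,-20],[0,0,0.02],120],[[0,0,-20],[0,0,0.02],120],[[0,0,-20],[0,0,0.02],120]]'

```text
clock: 3.0
tcp_pos: [0.5434, -0.2417, 0.0419]
ee_rot: [3.141, -0.059, 0.001]
contact_force: [0.4, 0.5, 0.2]
opening: 0.0453
gripper_force: 0.0
```

jog_arm --rows '[[[0,-1,-20],[0,0,0],120],[[0,-1,-33],[0,0,0],120],[[0,-1,-39],[0,0,0],120],[[0,-1,-39],[0,0,0],120],[[0,-1,-39],[0,0,0],120]]'

```text
clock: 3.42
tcp_pos: [0.5434, -0.2428, 0.0029]
ee_rot: [3.141, -0.06, 0.001]
contact_force: [0.7, -0.5, 0.4]
opening: 0.0454
gripper_force: 0.0
```

jog_arm --rows '[[[0,0,0],[0,0,0],240],[[0,0,0],[0,0,0],240],[[0,0,0],[0,0,0],240],[[0,0,0],[0,0,0],240],[[0,0,0],[0,0,0],240],[[0,0,0],[0,0,0],240]]' --grip_force 20

```text
clock: 3.92
tcp_pos: [0.5438, -0.2432, 0.0033]
ee_rot: [3.14, -0.06, 0.003]
contact_force: [-0.8, -0.2, 6.6]
opening: 0.0141
gripper_force: 19.7
```

jog_arm --rows '[[[0,0,15],[0,0,0],240],[[0,0,45],[0,0,0],240],[[0,0,80],[0,0,0],240],[[0,0,100],[0,0,0],240],[[0,0,100],[0,0,0],240],[[0,0,100],[0,0,0],240]]'

```text
clock: 4.42
tcp_pos: [0.544, -0.2433, 0.1036]
ee_rot: [3.14, -0.06, 0.004]
contact_force: [-0.3, -0.5, -1.1]
opening: 0.0136
gripper_force: 19.6
```

```bash
cat > look.py <<'E'
from det import *
from scipy.spatial.transform import Rotation as Ro
import sys
np.set_printoptions(precision=4,suppress=True)
dz=float(sys.argv[2])
o=r.get_obs();R=Ro.from_rotvec(o["ee_rot"]).as_matrix();p=o["tcp_pos"]
W=r.get_calibration("wrist");I=r.read_camera("wrist");cv2.imwrite(f"pics/{sys.argv[1]}.png",I)
print(p,"yaw",np.degrees(np.arctan2(R[1,0],R[0,0])),"tilt",R[2,:2],"open",o["opening"])
m=cone(I)
for c in comps(m,300):
    q=cv2.minAreaRect(c)
    if abs(q[0][0]-320)>60: continue
    k=np.zeros(m.shape,np.uint8);cv2.drawContours(k,[c],-1,255,-1);ys,xs=np.nonzero(k)
    Q=np.array([onz(W,a,p[2]+dz)[:2] for a in zip(xs,ys)]);mu=Q.mean(0);u=np.linalg.svd(Q-mu,full_matrices=0)[2][0]
    t=(Q-mu)@u
    print(q,"axis deg",np.degrees(np.arctan2(u[1],u[0])),"len",np.ptp(t),"mid",mu+u*(t.min()+t.max())/2,"ends",mu+u*t.min(),mu+u*t.max())
E
python3 look.py w4 .004
```

```text
[ 0.544  -0.2433  0.1036] yaw -2.1929534039827145 tilt [0.0027 0.001 ] open 0.013641621802027843
((316.5, 266.5), (119.0, 41.0), 90.0) axis deg 179.10818697027324 len 0.05730073480912793 mid [ 0.5438 -0.2422] ends [ 0.5724 -0.2426] [ 0.5151 -0.2417]
```

View pics/w4.png

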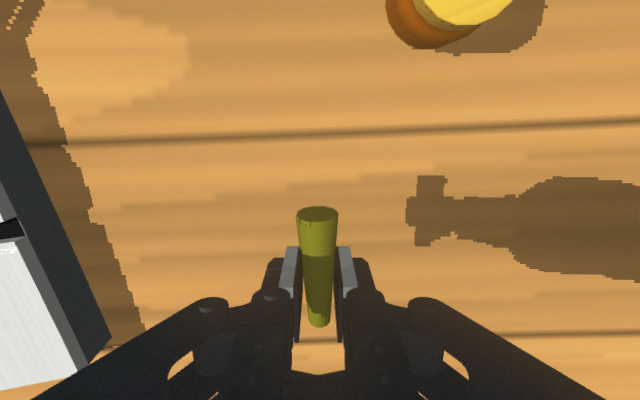

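jog_arm --rows '[[[-1,20,5],[0,0,-0.11],240],[[-2,40,10],[0,0,-0.22],240],[[-3,60,10],[0,0,-0.33],240],[[-4,80,10],[0,0,-0.44],240],[[-5,100,10],[0,0,-0.55],240],[[-6,120,10],[0,0,-0.66],240],[[-7,140,10],[0,0,-0.77],240],[[-8,160,10],[0,0,-0.88],240]]'

```text
clock: 5.13
tcp_pos: [0.4645, -0.2404, 0.1105]
ee_rot: [-2.906, 0.826, -0.027]
contact_force: [0.6, -0.5, -0.2]
opening: 0.0137
gripper_force: 19.6
```

jog_arm --rows '[[[0,15,0],[0,0,-0.1],240],[[0,30,0],[0,0,-0.2],240],[[0,45,0],[0,0,-0.3],240],[[0,60,0],[0,0,-0.4],240],[[0,69,0],[0,0,-0.49],240],[[0,69,0],[0,0,-0.49],240],[[0,69,0],[0,0,-0.49],240],[[0,69,0],[0,0,-0.49],240]]'

```text
clock: 5.8
tcp_pos: [0.3287, -0.2976, 0.1112]
ee_rot: [-2.645, 1.273, -0.105]
contact_force: [-0.5, -0.4, -0.8]
opening: 0.0137
gripper_force: 19.6
```

```bash
python3 look.py w5 .004
python3 - <<'E'
from det import *
np.set_printoptions(precision=4,suppress=True)
I=cv2.imread("pics/w5.png");W=r.get_calibration("wrist")
for c in comps(mould(I),800):
    a=cv2.approxPolyDP(c,4,True)[:,0];print(a.tolist(),[onz(W,p,.04)[:2].round(4).tolist() for p in a.astype(float)])
E
```

```text
[ 0.3287 -0.2976  0.1112] yaw -51.26714051038649 tilt [-0.0245 -0.2132] open 0.013717216609762845
((313.6700134277344, 315.500244140625), (27.07131576538086, 66.36065673828125), 3.4336302280426025) axis deg 120.55599646259336 len 0.03591152600055335 mid [ 0.314  -0.2777] ends [ 0.3231 -0.2932] [ 0.3049 -0.2623]
[[0, 269], [0, 339], [58, 374], [78, 316]] [[0.5084, -0.0587], [0.4813, 0.0159], [0.4195, 0.0053], [0.4323, -0.0714]]
```

View pics/w5.png

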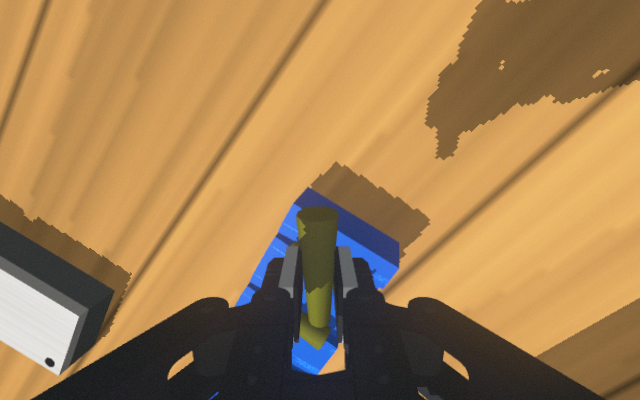

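Run:
```python
from h import *
o=r.get_obs();print(o["q"].round(3),o["tcp_pos"],o["ee_rot"])
```

```text
[-0.899  0.128 -0.592  0.877  0.212  3.141] [ 0.32616411 -0.29798365  0.11098984] [-2.64487611  1.27836399 -0.10161633]
```

jog_arm --rows '[[[0,0,20],[0,0,0.1],240],[[0,0,20],[0,0,0.2],240],[[0,0,20],[0,0,0.3],240],[[0,0,20],[0,0,0.3],240]]'

```text
clock: 6.18
tcp_pos: [0.3308, -0.2982, 0.1319]
ee_rot: [-2.8, 0.854, -0.06]
contact_force: [0.6, -0.1, -0.4]
opening: 0.0135
gripper_force: 19.7
```

```bash
cat > st.py <<'E'
from h import *
from scipy.spatial.transform import Rotation as Ro
np.set_printoptions(precision=4,suppress=True)
o=r.get_obs();R=Ro.from_rotvec(o["ee_rot"]).as_matrix()
print(o["clock"],o["q"].round(3),o["tcp_pos"],"yaw",np.arctan2(R[1,0],R[0,0]),"tilt",R[2,:2],"to level:",Ro.align_vectors([[0,0,-1]],[R[:,2]])[0].as_rotvec())
E
python3 st.py
```

```text
6.1833 [-0.882  0.163 -0.498  0.995  0.2    2.843] [ 0.3308 -0.2982  0.1319] yaw -0.589653321011849 tilt [-0.0227 -0.2143] to level: [-0.192   0.1015  0.    ]
```

jog_arm --rows '[[[10,0,5],[-0.06,0.03,0],240],[[30,10,10],[-0.12,0.065,0],240],[[60,30,15],[-0.192,0.1015,0],240],[[90,50,15],[-0.192,0.1015,0],240],[[120,70,15],[-0.192,0.1015,0],240],[[150,90,15],[-0.192,0.1015,0],240],[[150,90,15],[-0.192,0.1015,0],240],[[150,90,15],[-0.192,0.1015,0],240]]'

```text
clock: 6.85
tcp_pos: [0.4514, -0.2562, 0.1471]
ee_rot: [-2.997, 0.826, -0.014]
contact_force: [0.2, 0.2, -0.4]
opening: 0.0134
gripper_force: 19.7
```

jog_arm --rows '[[[0,0,0],[0,0,0.12],240],[[0,0,0],[0,0,0.24],240],[[0,0,0],[0,0,0.36],240],[[0,0,0],[0,0,0.48],240],[[0,0,0],[0,0,0.6],240],[[0,0,0],[0,0,0.72],240],[[0,0,0],[0,0,0.84],240],[[0,0,0],[0,0,0.96],240]]'

```text
clock: 7.52
tcp_pos: [0.4498, -0.2569, 0.1475]
ee_rot: [-3.038, -0.654, 0.011]
contact_force: [-0.8, -0.2, 1.2]
opening: 0.014
gripper_force: 19.7
```

```bash
python3 st.py
```

```text
7.5167 [-0.532  0.235 -0.348  1.015  0.021  2.185] [ 0.4498 -0.2569  0.1475] yaw 0.42436382825628677 tilt [ 0.0004 -0.035 ] to level: [-0.0321 -0.0141  0.    ]
```

jog_arm --rows '[[[5,15,0],[-0.032,-0.014,0.1],240],[[10,30,0],[-0.032,-0.014,0.22],240],[[15,45,0],[-0.032,-0.014,0.34],240],[[20,60,0],[-0.032,-0.014,0.46],240],[[25,75,0],[-0.032,-0.014,0.58],240],[[30,90,0],[-0.032,-0.014,0.7],240],[[35,105,0],[-0.032,-0.014,0.82],240],[[40,120,0],[-0.032,-0.014,0.94],240]]'

```text
clock: 8.18
tcp_pos: [0.4903, -0.1365, 0.1476]
ee_rot: [2.435, 1.978, -0.023]
contact_force: [0.1, 0.3, -0.1]
opening: 0.0137
gripper_force: 19.7
```

jog_arm --rows '[[[5,10,0],[0,0,0.12],240],[[10,20,0],[0,0,0.24],240],[[15,30,0],[0,0,0.36],240],[[20,40,0],[0,0,0.48],240],[[25,50,0],[0,0,0.6],240],[[30,60,0],[0,0,0.72],240],[[35,70,0],[0,0,0.84],240],[[40,80,0],[0,0,0.96],240]]'

```text
clock: 8.85
tcp_pos: [0.5305, -0.057, 0.1475]
ee_rot: [1.244, 2.874, -0.016]
contact_force: [0.3, 0.4, 0.6]
opening: 0.0137
gripper_force: 19.7
```

jog_arm --rows '[[[0,0,0],[0,0,0.12],240],[[0,0,0],[0,0,0.24],240],[[0,0,0],[0,0,0.36],240],[[0,0,0],[0,0,0.48],240],[[0,0,0],[0,0,0.6],240],[[0,0,0],[0,0,0.72],240],[[0,0,0],[0,0,0.84],240],[[0,0,0],[0,0,0.96],240]]'

```text
clock: 9.52
tcp_pos: [0.5303, -0.0575, 0.1476]
ee_rot: [-0.223, 3.121, -0.005]
contact_force: [0.9, -0.7, -0.5]
opening: 0.0139
gripper_force: 19.7
```

jog_arm --rows '[[[0,0,0],[0,0,0.12],240],[[0,0,0],[0,0,0.24],240],[[0,0,0],[0,0,0.36],240],[[0,0,0],[0,0,0.48],240],[[0,0,0],[0,0,0.6],240],[[0,0,0],[0,0,0.72],240],[[0,0,0],[0,0,0.84],240],[[0,0,0],[0,0,0.96],240]]'

```text
clock: 10.18
tcp_pos: [0.5303, -0.0575, 0.1475]
ee_rot: [-1.639, 2.665, 0.007]
contact_force: [0.5, 0.1, 0.2]
opening: 0.0136
gripper_force: 19.7
```

```bash
python3 st.py
```

```text
10.1833 [-0.115  0.233 -0.351  0.98   0.012 -1.218] [ 0.5303 -0.0575  0.1475] yaw -2.0389384663254755 tilt [-0.0134 -0.0028] to level: [-0.0107  0.0086  0.    ]
```

jog_arm --rows '[[[1,10,0],[-0.01,0.008,0.11],240],[[2,20,0],[-0.01,0.008,0.22],240],[[4,30,0],[-0.01,0.008,0.33],240],[[5.5,40,-10],[-0.01,0.008,0.44],240],[[5.5,43.5,-30],[-0.01,0.008,0.55],240],[[5.5,43.5,-50],[-0.01,0.008,0.631],240],[[5.5,43.5,-55],[-0.01,0.008,0.631],240],[[5.5,43.5,-55],[-0.01,0.008,0.631],240]]'

```text
clock: 10.85
tcp_pos: [0.5345, -0.0136, 0.0912]
ee_rot: [2.386, -2.039, -0.011]
contact_force: [-0.7, -0.8, 0.3]
opening: 0.0138
gripper_force: 19.7
```

```bash
python3 look.py w6 .004; python3 st.py;python3 - <<'E'
from det import *
I=cv2.imread("pics/w6.png");W=r.get_calibration("wrist")
for c in comps(mould(I),800):
    a=cv2.approxPolyDP(c,4,True)[:,0];print([p.tolist()+onz(W,p.astype(float),.04)[:2].round(4).tolist() for p in a])
E
```

```text
[ 0.5345 -0.0136  0.0912] yaw -81.04344615661759 tilt [-0.0038  0.0067] open 0.013795124927614685
((318.5, 274.5), (27.0, 105.0), 0.0) axis deg 94.80273181904097 len 0.05146101938575917 mid [ 0.5326 -0.009 ] ends [ 0.5348 -0.0346] [0.5305 0.0167]
10.9 [-0.027  0.296 -0.404  0.876  0.003 -1.754] [ 0.5357 -0.0136  0.0925] yaw -1.4140580413104762 tilt [-0.0034  0.0045] to level: [-0.0027 -0.005   0.    ]
[[216, 158, 0.5974, -0.0419], [156, 158, 0.63, -0.0366], [165, 173, 0.6249, -0.0289], [163, 196, 0.6255, -0.0152], [213, 200, 0.5973, -0.0172]]
[[241, 157, 0.5838, -0.0446], [251, 182, 0.5768, -0.0312], [246, 209, 0.578, -0.0147], [265, 221, 0.5663, -0.009], [283, 257, 0.5529, 0.0124], [287, 246, 0.5514, 0.0048], [299, 244, 0.5445, 0.0024], [295, 215, 0.5494, -0.0155], [305, 207, 0.5444, -0.0212], [301, 157, 0.5509, -0.0498]]
[[513, 153, 0.4353, -0.0702], [382, 155, 0.5065, -0.058], [366, 173, 0.5133, -0.0466], [352, 175, 0.5209, -0.0442], [348, 206, 0.5198, -0.0257], [338, 211, 0.525, -0.0218], [336, 245, 0.5224, -0.0004], [348, 245, 0.5153, -0.0015], [352, 257, 0.5115, 0.0059], [367, 261, 0.502, 0.0071], [374, 283, 0.4947, 0.0212], [494, 281, 0.4219, 0.0081]]
[[0, 102, 0.7097, -0.0535], [1, 212, 0.7152, 0.0086], [19, 189, 0.7043, -0.0069], [24, 167, 0.7006, -0.0201], [19, 135, 0.7018, -0.0376]]
```

View pics/w6.png

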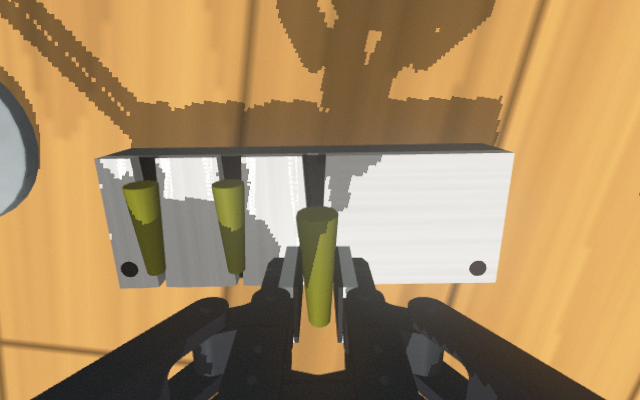

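jog_arm --rows '[[[0.5,0,-15],[0.03,0.005,0.006],240],[[0.5,0,-30],[0.06,0.01,0.006],240],[[0.5,0,-40],[0.06,0.01,0.006],240],[[0.5,0,-46],[0.06,0.01,0.006],240],[[0.5,0,-46],[0.06,0.01,0.006],240],[[0.5,0,-46],[0.06,0.01,0.006],240]]'

```text
clock: 11.4
tcp_pos: [0.5374, -0.0126, 0.0475]
ee_rot: [-2.368, 2.002, 0.078]
contact_force: [0.2, 0.1, 0.3]
opening: 0.0132
gripper_force: 19.7
```

```bash
python3 st.py; python3 look.py w7 .003
```

```text
11.4 [-0.061  0.357 -0.439  0.792  0.061 -1.8  ] [ 0.5374 -0.0126  0.0475] yaw -1.4038549205803559 tilt [-0.0635  0.0022] to level: [-0.0623 -0.0128  0.    ]
[ 0.5374 -0.0126  0.0475] yaw -80.43496199792777 tilt [-0.0635  0.0022] open 0.013241811847159501
((319.1131591796875, 272.4674987792969), (26.581398010253906, 108.73345184326172), 3.6329505443573) axis deg 94.43084529383935 len 0.05534692399880932 mid [ 0.535 -0.008] ends [ 0.5372 -0.0356] [0.5329 0.0196]
```

jog_arm --rows '[[[-1,-1,-1.5],[0,0,0],240],[[-1,-1,-3],[0,0,0],240],[[-1,-1,-3],[0,0,0],240]]'

```text
clock: 11.7
tcp_pos: [0.5365, -0.0135, 0.0443]
ee_rot: [-2.369, 2.001, 0.077]
contact_force: [0.3, 0.4, -0.0]
opening: 0.0139
gripper_force: 19.7
```

jog_arm --rows '[[[0,0,-1],[0,0,0],240],[[0,0,-2],[0,0,0],240],[[0,0,-2],[0,0,0],240]]'

```text
clock: 11.95
tcp_pos: [0.5362, -0.0136, 0.0421]
ee_rot: [-2.369, 2.001, 0.078]
contact_force: [-0.9, 0.0, 1.6]
opening: 0.0137
gripper_force: 19.9
```

jog_arm --rows '[[[0,0,0],[0,0,0],205],[[0,0,0],[0,0,0],190],[[0,0,0],[0,0,0],180],[[0,0,0],[0,0,0],180],[[0,0,10],[0,0,0],180],[[0,0,30],[-0.06,-0.01,0],180],[[0,0,50],[-0.06,-0.01,0],180],[[0,0,50],[-0.06,-0.01,0],180]]'

```text
clock: 12.62
tcp_pos: [0.539, -0.0132, 0.0964]
ee_rot: [-2.398, 2.024, -0.001]
contact_force: [2.5, -1.3, 0.8]
opening: 0.0252
gripper_force: 0.0
```

```bash
python3 st.py
python3 - <<'E'
from det import *
np.set_printoptions(precision=4,suppress=True)
W=r.get_calibration("wrist");I=r.read_camera("wrist");pickle.dump(W,open("w8.pkl","wb"))
cv2.imwrite("pics/w8.png",I)
J=I.copy();c=np.array([.5607,-.010]);x=np.array([.9869,.1616]);y=np.array([-.1616,.9869])
for a in(-.025,.022,.069):
    for b in(-.027,.027): cv2.circle(J,tuple(int(v) for v in proj(W,np.r_[c+a*x+b*y,.045]).round()),2,(0,0,255),-1)
cv2.imwrite("pics/w8a.png",J)
E
```

```text
12.6167 [-0.026  0.292 -0.4    0.876  0.003 -1.765] [ 0.539  -0.0132  0.0964] yaw -1.4021759768990467 tilt [-0.0019 -0.0034] to level: [-0.0025  0.003   0.    ]
```

View pics/w8a.png

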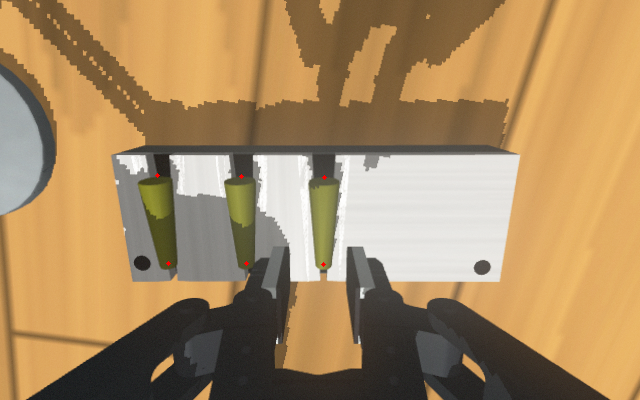

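```bash
cat > knob.py <<'E'
from det import *
np.set_printoptions(precision=4,suppress=True)
def red(I):
    H=cv2.cvtColor(I,cv2.COLOR_BGR2HSV);return cv2.inRange(H,(0,190,90),(5,255,255))|cv2.inRange(H,(175,190,90),(180,255,255))
def best(I,amax=2000):
    L=[(cv2.contourArea(c),*cv2.minAreaRect(c)) for c in comps(red(I),20)];return L
if __name__=="__main__":
    S=r.get_calibration("scene");D=r.get_calibration("side")
    A=cv2.imread("pics/scene0.png");B=cv2.imread("pics/side0.png")
    print(best(A));print(best(B))
    # grey disc: low saturation mask round the base
    for C,I,ro in((S,A,(350,262,425,330)),(D,B,(200,195,265,245))):
        H=cv2.cvtColor(I,cv2.COLOR_BGR2HSV);m=cv2.inRange(H,(0,0,50),(180,60,255));k=np.zeros_like(m);k[ro[1]:ro[3],ro[0]:ro[2]]=m[ro[1]:ro[3],ro[0]:ro[2]]
        c=max(comps(k,50),key=cv2.contourArea);print(cv2.boundingRect(c))
        lo=[p for p in cv2.convexHull(c)[:,0].astype(float) if p[1]>np.median(c[:,0,1])-3]
        P=np.array([onz(C,p,0)[:2] for p in lo]);
        G=np.c_[2*P,np.ones(len(P))];s=np.linalg.lstsq(G,(P**2).sum(1),rcond=None)[0];print("disc",s[:2],np.sqrt(s[2]+s[:2]@s[:2]))
E
python3 knob.py
```

```text
[(77.0, (405.4307861328125, 142.55384826660156), (6.449806213378906, 15.380306243896484), 7.125016689300537)]
[]
(364, 262, 45, 54)
disc [ 0.7728 -0.0181] 0.054963760613861386
(212, 195, 53, 45)
disc [ 0.7478 -0.0513] 0.0915075532545568
```

jog_arm --rows '[[[0,0,35],[0,0,0],180],[[0,0,70],[0,0,0],150],[[0,0,105],[0,0,0],100],[[0,0,140],[0,0,-0.1],70],[[0,0,175],[0,0,-0.2],50],[[0,0,210],[0,0,-0.3],50],[[0,0,240],[0,0,-0.42],50],[[0,0,254],[0,0,-0.54],50]]'

```text
clock: 13.33
tcp_pos: [0.5373, -0.0139, 0.3501]
ee_rot: [-1.761, 2.595, 0.002]
contact_force: [1.0, -0.2, 0.2]
opening: 0.0686
gripper_force: 0.0
```

Run:
```python
from knob import *
S=r.get_calibration("scene");D=r.get_calibration("side")
B=cv2.imread("pics/side0.png");H=cv2.cvtColor(B,cv2.COLOR_BGR2HSV)
print(H[227,288:294].tolist(),H[220,288:292].tolist())
m=cv2.inRange(H,(0,150,90),(8,255,255))|cv2.inRange(H,(172,150,90),(180,255,255));m[:, :270]=0;m[:,310:]=0;m[:200]=0;m[250:]=0
c=max(comps(m,20),key=cv2.contourArea);q=cv2.minAreaRect(c);print(q)
print("knob ctr",tri((S,(405.43,142.55)),(D,q[0])))
m=cv2.inRange(H,(0,0,50),(180,70,255));k=np.zeros_like(m);k[212:242,200:250]=m[212:242,200:250]
c=max(comps(k,50),key=cv2.contourArea);print(cv2.boundingRect(c))
lo=np.array([p for p in cv2.convexHull(c)[:,0].astype(float) if p[1]>222])
P=np.array([onz(D,p,0)[:2] for p in lo]);print(lo[:, :].tolist())
from scipy.optimize import least_squares
s=least_squares(lambda u:np.hypot(*(P-u).T)-.055,P.mean(0)+[0,-.04]);print("disc",s.x,abs(s.fun).max())
```

```text
[[1, 189, 174], [1, 189, 178], [1, 188, 180], [0, 185, 178], [0, 183, 170], [1, 186, 158]] [[0, 185, 181], [1, 185, 182], [1, 186, 178], [0, 185, 168]]
((290.0682678222656, 224.4853515625), (22.210084915161133, 9.149436950683594), 77.90524291992188)
knob ctr (array([0.5871, 0.2035, 0.2603]), np.float64(0.00024701990283841884))
(212, 212, 38, 28)
[[249.0, 231.0], [244.0, 236.0], [240.0, 238.0], [236.0, 239.0], [224.0, 239.0], [221.0, 238.0], [218.0, 236.0], [214.0, 232.0], [212.0, 228.0]]
disc [ 0.7758 -0.0223] 0.002192287837836371
```

jog_arm --rows '[[[5,20,0],[0,0,-0.12],50],[[10,40,0],[0,0,-0.24],50],[[15,60,0],[0,0,-0.36],50],[[20,80,0],[0,0,-0.48],50],[[25,100,0],[0,0,-0.6],50],[[30,120,0],[0,0,-0.72],50],[[35,140,0],[0,0,-0.84],50],[[40,160,0],[0,0,-0.96],50]]'

```text
clock: 14.0
tcp_pos: [0.5763, 0.1471, 0.3455]
ee_rot: [-0.364, 3.119, 0.004]
contact_force: [0.7, -0.6, 0.4]
opening: 0.0687
gripper_force: 0.0
```

jog_arm --rows '[[[1,10,0],[0,0,-0.12],50],[[2,20,0],[0,0,-0.24],50],[[2,30,0],[0,0,-0.36],50],[[2,40,0],[0,0,-0.48],50],[[2,50,0],[0,0,-0.6],50],[[2,50,0],[0,0,-0.72],50],[[2,50,0],[0,0,-0.84],50],[[2,50,0],[0,0,-0.96],50]]'

```text
clock: 14.67
tcp_pos: [0.5782, 0.1964, 0.3453]
ee_rot: [1.117, 2.934, 0.001]
contact_force: [-0.3, 0.8, -0.1]
opening: 0.0687
gripper_force: 0.0
```

```bash
python3 st.py
```

```text
14.6667 [ 0.328  0.319  0.216  1.466 -0.001  1.056] [0.5782 0.1964 0.3453] yaw 2.4142796684870667 tilt [-0.0023  0.0012] to level: [0.0006 0.0026 0.    ]
```

Run:
```python
from knob import *
W=r.get_calibration("wrist");I=r.read_camera("wrist");cv2.imwrite("pics/w9.png",I);pickle.dump(W,open("w9.pkl","wb"))
H=cv2.cvtColor(I,cv2.COLOR_BGR2HSV);m=cv2.inRange(H,(0,150,60),(8,255,255))|cv2.inRange(H,(172,150,60),(180,255,255))
for c in comps(m,100):
    q=cv2.minAreaRect(c);print(q,cv2.contourArea(c),cv2.boundingRect(c),onz(W,q[0],.26),onz(W,q[0],.275))
    print("proj est",proj(W,[.587,.2035,.260]))
p=np.array([.7745,-.020,.15]);a=np.array([np.cos(np.radians(130)),np.sin(np.radians(130)),0]);f=.268
for h in(.006,.03,.05): print(h,proj(W,p+a*(.31*np.cos(f)-h*np.sin(f))+np.array([0,0,.31*np.sin(f)+h*np.cos(f)])))
```

```text
((621.518798828125, 351.06292724609375), (9.112717628479004, 45.43613815307617), 59.34933090209961) 269.5 (600, 336, 40, 29) [0.8172 0.2932 0.26  ] [0.7979 0.2901 0.275 ]
proj est [332.6474 209.8629]
((331.5, 210.0), (56.0, 29.0), 90.0) 1359.0 (317, 182, 30, 57) [0.5866 0.2029 0.26  ] [0.5824 0.2057 0.275 ]
proj est [332.6474 209.8629]
0.006 [332.5711 193.2042]
0.03 [332.4931 211.3608]
0.05 [332.4189 229.0296]
```

```bash
cat > plan.py <<'E'
from h import *
from scipy.spatial.transform import Rotation as Ro
np.set_printoptions(precision=4,suppress=True)
P=np.array([.7745,-.020,.15])
def pose(th,f,d):   # d: TCP distance beyond the knob point along tool z
    a=np.array([np.cos(th),np.sin(th),0]);z=np.array([0,0,1.])
    x=a*np.cos(f)+z*np.sin(f);tz=a*np.sin(f)-z*np.cos(f)
    return P+.31*x-.03*tz+d*tz, Ro.from_matrix(np.c_[x,np.cross(tz,x),tz])
def show(*T):
    o=r.get_obs();R0=Ro.from_rotvec(o["ee_rot"])
    for t in T:
        p,R=pose(*t);print(t,((p-o["tcp_pos"])*1000).round(1),(R*R0.inv()).as_rotvec().round(3),p)
E
python3 -c "
from plan import *
t=np.radians(130);show((t,.268,-.044),(t,.268,.016))"
```

```text
(np.float64(2.2689280275926285), 0.268, -0.044) [ 16.8  -2.3 -41.9] [ 0.194  0.189 -0.139] [0.5949 0.194  0.3034]
(np.float64(2.2689280275926285), 0.268, 0.016) [  6.6   9.9 -99.8] [ 0.194  0.189 -0.139] [0.5847 0.2062 0.2456]
```

jog_arm --rows '[[[6,-1,-5],[0.065,0.063,-0.046],50],[[12,-2,-15],[0.13,0.126,-0.093],50],[[17,-2,-30],[0.194,0.189,-0.139],50],[[17,-2,-42],[0.194,0.189,-0.139],50],[[17,-2,-42],[0.194,0.189,-0.139],50],[[17,-2,-42],[0.194,0.189,-0.139],50],[[17,-2,-42],[0.194,0.189,-0.139],50]]'

```text
clock: 15.3
tcp_pos: [0.5953, 0.1947, 0.305]
ee_rot: [-1.207, -2.633, -0.169]
contact_force: [0.2, 0.2, -0.5]
opening: 0.0686
gripper_force: 0.0
```

```bash
python3 -c "
from plan import *
t=np.radians(130);show((t,.268,.016));print(r.get_obs()['q'].round(3))"
```

```text
(np.float64(2.2689280275926285), 0.268, 0.016) [-10.5  11.5 -59.4] [-0.003  0.005 -0.012] [0.5847 0.2062 0.2456]
[0.193 0.464 0.307 1.544 0.234 1.038]
```

jog_arm --rows '[[[-3,3,-16],[0,0,-0.01],50],[[-6,6,-32],[0,0,-0.01],50],[[-8.5,9,-48],[0,0,-0.01],50],[[-10.5,11.5,-59],[0,0,-0.01],50],[[-10.5,11.5,-59],[0,0,-0.01],50],[[-10.5,11.5,-59],[0,0,-0.01],50]]'

```text
clock: 15.8
tcp_pos: [0.5845, 0.2066, 0.2465]
ee_rot: [-1.22, -2.627, -0.171]
contact_force: [-0.0, -0.1, -0.4]
opening: 0.0686
gripper_force: 0.0
```

Run:
```python
from plan import *
show((np.radians(130),.268,.016))
I=r.read_camera("wrist");cv2.imwrite("pics/w10.png",I)
H=cv2.cvtColor(I,cv2.COLOR_BGR2HSV);m=cv2.inRange(H,(0,150,60),(8,255,255))|cv2.inRange(H,(172,150,60),(180,255,255))
for c in cv2.findContours(m,0,2)[0]:
    if cv2.contourArea(c)>100: print(cv2.boundingRect(c),cv2.minAreaRect(c))
W=r.get_calibration("wrist");p,R=pose(np.radians(130),.268,0)
print(proj(W,p),proj(W,p-.02*R.as_matrix()[:,2]))
```

```text
(np.float64(2.2689280275926285), 0.268, 0.016) [ 0.2 -0.5 -0.9] [-0.003  0.005 -0.002] [0.5847 0.2062 0.2456]
(286, 240, 55, 96) ((315.91912841796875, 287.619873046875), (54.063777923583984, 94.7193832397461), 7.431407928466797)
[314.7202 284.5339] [314.5365 313.972 ]
```

jog_arm --rows '[[[0,0,0],[0,0,0],230],[[0,0,0],[0,0,0],230],[[0,0,0],[0,0,0],230],[[0,0,0],[0,0,0],230],[[0,0,0],[0,0,0],230],[[0,0,0],[0,0,0],230],[[0,0,0],[0,0,0],230],[[0,0,0],[0,0,0],230]]' --grip_force 50

```text
clock: 16.52
tcp_pos: [0.5847, 0.2057, 0.2451]
ee_rot: [-1.223, -2.625, -0.17]
contact_force: [-1.6, -0.2, 2.0]
opening: 0.019
gripper_force: 48.7
```

Run:
```python
from plan import *
g=np.array([.536,-.0138]);print(np.degrees(np.arctan2(*(g-P[:2])[::-1])),np.linalg.norm(g-P[:2]))
T=np.radians
show(*[(T(130+6*i),.268,.016) for i in range(9)])
```

```text
178.51088534506272 0.23858057339188363
(np.float64(2.2689280275926285), 0.268, 0.016) [-0.   0.4  0.5] [-0.002  0.003 -0.   ] [0.5847 0.2062 0.2456]
(np.float64(2.3736477827122884), 0.268, 0.016) [-22.6 -20.6   0.5] [-0.002  0.003  0.104] [0.5621 0.1851 0.2456]
(np.float64(2.478367537831948), 0.268, 0.016) [-42.9 -44.    0.5] [-0.002  0.003  0.209] [0.5419 0.1618 0.2456]
(np.float64(2.5830872929516078), 0.268, 0.016) [-60.6 -69.3   0.5] [-0.003  0.003  0.314] [0.5241 0.1364 0.2456]
(np.float64(2.6878070480712677), 0.268, 0.016) [-75.6 -96.3   0.5] [-0.003  0.003  0.419] [0.5092 0.1094 0.2456]
(np.float64(2.792526803190927), 0.268, 0.016) [ -87.7 -124.7    0.5] [-0.003  0.003  0.523] [0.4971 0.081  0.2456]
(np.float64(2.897246558310587), 0.268, 0.016) [ -96.7 -154.3    0.5] [-0.003  0.002  0.628] [0.488  0.0514 0.2456]
(np.float64(3.001966313430247), 0.268, 0.016) [-102.6 -184.6    0.5] [-0.003  0.002  0.733] [0.4821 0.0211 0.2456]
(np.float64(3.1066860685499065), 0.268, 0.016) [-105.3 -215.4    0.5] [-0.003  0.002  0.838] [ 0.4795 -0.0097  0.2456]
```

jog_arm --rows '[[[-11.5,-10,0],[0,0,0.052],230],[[-22.6,-21,0],[0,0,0.104],230],[[-33,-32.5,0],[0,0,0.157],230],[[-43,-44.4,0],[0,0,0.209],230],[[-52,-57,0],[0,0,0.262],230],[[-60.6,-69.7,0],[0,0,0.314],230],[[-68.5,-83,0],[0,0,0.367],230],[[-75.6,-96.7,0],[0,0,0.419],230]]'

```text
clock: 17.18
tcp_pos: [0.5096, 0.11, 0.2455]
ee_rot: [-0.643, -2.808, -0.098]
contact_force: [0.4, 4.1, 1.0]
opening: 0.0188
gripper_force: 48.8
```

Run:
```python
from plan import *
o=r.get_obs();print(o["contact_force"],o["moment"],o["opening"]);T=np.radians
print(np.degrees(np.arctan2(*(o["tcp_pos"]-P)[:2][::-1])))
show(*[(T(154+6*i),.268,.016) for i in range(5)],(T(178.5),.268,.016))
```

```text
[0.3694 4.1375 0.9948] [ 0.6779 -0.5444 -0.3869] 0.01883873874838586
153.85420039388356
(np.float64(2.6878070480712677), 0.268, 0.016) [-0.5 -0.6  0.1] [-0.007  0.004 -0.003] [0.5092 0.1094 0.2456]
(np.float64(2.792526803190927), 0.268, 0.016) [-12.5 -29.1   0.1] [-0.007  0.004  0.102] [0.4971 0.081  0.2456]
(np.float64(2.897246558310587), 0.268, 0.016) [-21.6 -58.6   0.1] [-0.007  0.003  0.207] [0.488  0.0514 0.2456]
(np.float64(3.001966313430247), 0.268, 0.016) [-27.5 -88.9   0.1] [-0.007  0.003  0.311] [0.4821 0.0211 0.2456]
(np.float64(3.1066860685499065), 0.268, 0.016) [ -30.2 -119.7    0.1] [-0.008  0.002  0.416] [ 0.4795 -0.0097  0.2456]
(np.float64(3.115412714809878), 0.268, 0.016) [ -30.2 -122.3    0.1] [-0.008  0.002  0.425] [ 0.4794 -0.0123  0.2456]
```

Forces are small (about 4 N, as stated for the swing). Continuing.

jog_arm --rows '[[[-6.5,-14.5,0],[0,0,0.052],230],[[-12.5,-29,0],[0,0,0.104],230],[[-17.3,-43.5,0],[0,0,0.157],230],[[-21.6,-58.6,0],[0,0,0.209],230],[[-25,-73.5,0],[0,0,0.262],230],[[-27.5,-89,0],[0,0,0.314],230],[[-29.3,-104,0],[0,0,0.367],230],[[-30.2,-122.3,0],[0,0,0.427],230]]'

```text
clock: 17.85
tcp_pos: [0.4792, -0.0122, 0.2453]
ee_rot: [-0.032, -2.875, -0.016]
contact_force: [1.1, 4.6, 0.2]
opening: 0.0187
gripper_force: 48.9
```

jog_arm --rows '[[[0,0,0],[0,0,0],230],[[0,0,0],[0,0,0],230]]'

```text
clock: 18.02
tcp_pos: [0.4792, -0.0134, 0.2452]
ee_rot: [-0.04, -2.874, -0.011]
contact_force: [-0.7, -0.7, 2.1]
opening: 0.0187
gripper_force: 49.1
```

Run:
```python
from plan import *
o=r.get_obs();print(o["contact_force"],o["moment"],o["opening"]);T=np.radians(178.5)
print(np.degrees(np.arctan2(*(o["tcp_pos"]-P)[:2][::-1])))
show(*[(T,f,.016) for f in(.268,.22,.17,.12,.10,.08,.06,.04,.02,0,-.02,-.04,-.06,-.08,-.1)])
# foot-underside height vs lift for rod length 54/86, and foot xy
for f in(.12,.08,.04,0,-.04,-.08):
    print(f,[(.15+.31*np.sin(f)-(.04+L)*np.cos(f)).round(4) for L in(.054,.086)])
```

```text
[-0.7139 -0.671   2.1219] [-0.3313 -0.0059  0.2237] 0.01873717465956272
178.71655071922333
(np.float64(3.115412714809878), 0.268, 0.016) [0.2 1.1 0.4] [-0.004  0.001  0.002] [ 0.4794 -0.0123  0.2456]
(np.float64(3.115412714809878), 0.22, 0.016) [ -4.1   1.2 -13.9] [-0.005 -0.047  0.002] [ 0.4751 -0.0122  0.2313]
(np.float64(3.115412714809878), 0.17, 0.016) [ -7.7   1.3 -29. ] [-0.006 -0.097  0.002] [ 0.4714 -0.0121  0.2162]
(np.float64(3.115412714809878), 0.12, 0.016) [-10.7   1.4 -44.2] [-0.008 -0.147  0.002] [ 0.4685 -0.012   0.201 ]
(np.float64(3.115412714809878), 0.1, 0.016) [-11.6   1.4 -50.3] [-0.008 -0.167  0.002] [ 0.4676 -0.012   0.1949]
(np.float64(3.115412714809878), 0.08, 0.016) [-12.5   1.4 -56.5] [-0.009 -0.187  0.002] [ 0.4667 -0.0119  0.1887]
(np.float64(3.115412714809878), 0.06, 0.016) [-13.2   1.5 -62.6] [-0.009 -0.207  0.002] [ 0.466  -0.0119  0.1826]
(np.float64(3.115412714809878), 0.04, 0.016) [-13.8   1.5 -68.8] [-0.01  -0.227  0.002] [ 0.4654 -0.0119  0.1764]
(np.float64(3.115412714809878), 0.02, 0.016) [-14.2   1.5 -75. ] [-0.01  -0.247  0.002] [ 0.4649 -0.011
[... 274 characters left out ...]
, 0.016) [-14.9   1.5 -93.6] [-0.012 -0.307  0.002] [ 0.4643 -0.0119  0.1516]
(np.float64(3.115412714809878), -0.06, 0.016) [-14.9   1.5 -99.8] [-0.013 -0.327  0.002] [ 0.4643 -0.0119  0.1454]
(np.float64(3.115412714809878), -0.08, 0.016) [ -14.7    1.5 -106. ] [-0.013 -0.347  0.002] [ 0.4645 -0.0119  0.1392]
(np.float64(3.115412714809878), -0.1, 0.016) [ -14.4    1.5 -112.2] [-0.014 -0.367  0.002] [ 0.4648 -0.0119  0.133 ]
0.12 [np.float64(0.0938), np.float64(0.062)]
0.08 [np.float64(0.0811), np.float64(0.0492)]
0.04 [np.float64(0.0685), np.float64(0.0365)]
0 [np.float64(0.056), np.float64(0.024)]
-0.04 [np.float64(0.0437), np.float64(0.0117)]
-0.08 [np.float64(0.0315), np.float64(-0.0004)]
```

jog_arm --rows '[[[-2,0,-6],[0,-0.02,0],230],[[-4,0,-13.5],[0,-0.045,0],230],[[-6,0,-21],[0,-0.07,0],230],[[-7.7,0,-29],[0,-0.097,0],230],[[-9.2,0,-36.5],[0,-0.122,0],230],[[-10.7,0,-44],[0,-0.147,0],230],[[-11.6,0,-50],[0,-0.167,0],230],[[-11.6,0,-50],[0,-0.167,0],230]]'

```text
clock: 18.68
tcp_pos: [0.4676, -0.0129, 0.1951]
ee_rot: [-0.039, -3.043, -0.014]
contact_force: [-0.8, -2.5, 4.5]
opening: 0.0187
gripper_force: 49.4
```

Run:
```python
from plan import *
o=r.get_obs();print(o["contact_force"],o["moment"],o["tcp_pos"])
show((np.radians(178.5),.1,.016))
D=r.get_calibration("side")
th=np.radians(130);f=.268;a=np.array([np.cos(th),np.sin(th),0]);z=np.array([0,0,1])
for L in(.0,.054,.062,.07,.078,.086): print(L,proj(D,P+.31*(a*np.cos(f)+z*np.sin(f))-(.04+L)*(-a*np.sin(f)+z*np.cos(f))))
B=cv2.imread("pics/side0.png");g=B.max(2)
for y in range(268,292): print(y,g[y,294:310].tolist())
```

```text
[-0.8227 -2.4964  4.467 ] [-0.5512  0.0567  0.1136] [ 0.4676 -0.0129  0.1951]
(np.float64(3.115412714809878), 0.1, 0.016) [-0.   0.9 -0.2] [-0.008  0.002 -0.   ] [ 0.4676 -0.012   0.1949]
0.0 [295.7627 252.8361]
0.054 [300.035  273.5043]
0.062 [300.6463 276.4617]
0.07 [301.2522 279.3931]
0.078 [301.8529 282.2989]
0.086 [302.4483 285.1795]
268 [119, 107, 121, 147, 166, 166, 156, 134, 126, 143, 140, 141, 142, 138, 142, 133]
269 [115, 104, 119, 140, 165, 167, 159, 134, 127, 140, 139, 143, 139, 140, 141, 130]
270 [111, 106, 119, 137, 161, 171, 164, 143, 124, 130, 141, 144, 142, 140, 139, 120]
271 [109, 106, 129, 144, 157, 169, 167, 150, 122, 124, 138, 143, 141, 138, 142, 123]
272 [107, 111, 135, 144, 150, 169, 165, 152, 127, 123, 143, 143, 141, 140, 141, 120]
273 [106, 114, 135, 142, 146, 167, 165, 157, 134, 125, 141, 142, 139, 140, 142, 136]
274 [106, 117, 137, 133, 138, 162, 167, 160, 143, 133, 142, 139, 141, 140, 142, 127]
275 [101, 122, 140, 140, 133, 151, 171, 167, 140, 130, 143, 141, 140, 142, 142, 135]
276 [102, 124, 140, 143, 137, 149, 173, 173, 145, 127, 142, 143, 141, 140, 141,
[... 543 characters left out ...]
, 45, 45, 38, 43, 103, 140, 134, 108]
284 [129, 143, 145, 141, 121, 68, 41, 40, 41, 36, 39, 60, 111, 139, 143, 136]
285 [130, 146, 145, 143, 133, 99, 49, 44, 43, 38, 58, 94, 131, 144, 146, 144]
286 [135, 147, 142, 141, 137, 131, 106, 85, 72, 94, 116, 128, 139, 142, 141, 144]
287 [132, 146, 142, 143, 138, 140, 136, 127, 123, 131, 140, 140, 139, 141, 142, 144]
288 [137, 145, 139, 143, 137, 142, 140, 142, 139, 140, 139, 141, 141, 143, 141, 144]
289 [138, 146, 141, 141, 142, 140, 140, 142, 139, 142, 138, 141, 138, 142, 144, 142]
290 [141, 144, 143, 141, 140, 139, 141, 140, 141, 141, 139, 141, 140, 142, 142, 144]
291 [144, 143, 140, 140, 140, 139, 139, 138, 140, 138, 143, 142, 142, 141, 142, 145]
```

jog_arm --rows '[[[-0.5,0,-3.1],[0,-0.01,0],230],[[-0.9,0,-6.2],[0,-0.02,0],230]]'

```text
clock: 18.85
tcp_pos: [0.4668, -0.0129, 0.1895]
ee_rot: [-0.039, -3.061, -0.014]
contact_force: [-2.0, -1.3, 5.1]
opening: 0.0185
gripper_force: 49.5
```

jog_arm --rows '[[[-0.4,0,-3.1],[0,-0.01,0],230],[[-0.7,0,-6.2],[0,-0.02,0],230]]'

```text
clock: 19.02
tcp_pos: [0.466, -0.0129, 0.1832]
ee_rot: [-0.039, -3.081, -0.015]
contact_force: [-2.7, -1.2, 6.7]
opening: 0.0188
gripper_force: 49.6
```

jog_arm --rows '[[[-0.3,0,-3.1],[0,-0.01,0],230]]'

```text
clock: 19.1
tcp_pos: [0.4657, -0.0129, 0.1801]
ee_rot: [-0.039, -3.091, -0.015]
contact_force: [-1.9, -1.2, 6.0]
opening: 0.0182
gripper_force: 49.6
```

jog_arm --rows '[[[-0.3,0,-3.1],[0,-0.01,0],230]]'

```text
clock: 19.18
tcp_pos: [0.4654, -0.0129, 0.177]
ee_rot: [-0.039, -3.101, -0.015]
contact_force: [-3.7, -1.2, 7.3]
opening: 0.0188
gripper_force: 49.8
```

jog_arm --rows '[[[-0.2,0,-3.1],[0,-0.01,0],230]]'

```text
clock: 19.27
tcp_pos: [0.4652, -0.0129, 0.1741]
ee_rot: [-0.039, -3.111, -0.016]
contact_force: [-4.0, -1.4, 10.0]
opening: 0.0189
gripper_force: 49.9
```

jog_arm --rows '[[[-0.1,0,-2],[0,-0.006,0],230]]'

```text
clock: 19.35
tcp_pos: [0.465, -0.0129, 0.1722]
ee_rot: [-0.039, -3.117, -0.016]
contact_force: [-5.0, -1.2, 9.8]
opening: 0.0186
gripper_force: 50.0
```

jog_arm --rows '[[[-0.1,0,-2],[0,-0.006,0],230]]'

```text
clock: 19.43
tcp_pos: [0.465, -0.0129, 0.1704]
ee_rot: [-0.039, -3.123, -0.016]
contact_force: [-4.4, -0.9, 11.8]
opening: 0.0188
gripper_force: 50.2
```

Run:
```python
from plan import *
o=r.get_obs();print(o["contact_force"],o["moment"],o["tcp_pos"])
th=np.radians(178.6)
D=r.get_calibration("side");S=r.get_calibration("scene")
A=r.read_camera("side");B=r.read_camera("scene");cv2.imwrite("pics/side1.png",A);cv2.imwrite("pics/scene1.png",B)
f=.018;a=np.array([np.cos(th),np.sin(th),0]);z=np.array([0,0,1])
for X in(P+.31*a,P+.31*a-.11*z): print(proj(D,X),proj(S,X))
F=P+.31*a;F[2]=.04;u=proj(D,F).round().astype(int);print(u)
g=A.max(2)
for y in range(u[1]-26,u[1]+8): print(y,g[y,u[0]-9:u[0]+10].tolist())
```

```text
[-4.3746 -0.9253 11.808 ] [-0.5372  1.0865  0.1202] [ 0.465  -0.0129  0.1704]
[352.3349 193.3445] [310.0023 185.2665]
[349.3057 224.3325] [310.5275 214.7221]
[349 224]
198 [155, 107, 84, 85, 83, 87, 83, 85, 80, 70, 71, 77, 79, 75, 70, 63, 76, 87, 84]
199 [99, 79, 85, 84, 82, 83, 84, 87, 79, 68, 75, 76, 78, 76, 75, 67, 73, 87, 86]
200 [80, 82, 86, 85, 87, 87, 84, 85, 75, 68, 72, 77, 79, 77, 71, 67, 76, 86, 86]
201 [79, 82, 81, 85, 88, 85, 86, 86, 78, 69, 73, 77, 78, 72, 71, 62, 75, 86, 85]
202 [82, 84, 83, 85, 87, 85, 86, 85, 80, 72, 71, 76, 77, 76, 74, 66, 77, 88, 87]
203 [80, 80, 85, 85, 85, 84, 88, 85, 85, 74, 75, 75, 80, 74, 70, 74, 84, 85, 85]
204 [84, 84, 84, 85, 85, 87, 87, 87, 89, 87, 87, 82, 85, 82, 76, 79, 86, 84, 85]
205 [80, 86, 85, 86, 88, 89, 86, 87, 87, 93, 112, 128, 128, 110, 91, 80, 84, 84, 85]
206 [80, 86, 86, 85, 85, 86, 85, 83, 87, 94, 122, 147, 147, 125, 92, 83, 84, 85, 86]
207 [82, 83, 86, 84, 88, 87, 87, 84, 110, 127, 132, 148, 145, 124, 88, 85, 86, 84, 109]
208 [78, 83, 83, 85, 86, 86, 109, 134, 143, 144, 133, 146, 147, 119, 85, 83, 83, 85, 123]
209 [80, 85, 90
[... 1551 characters left out ...]

225 [168, 165, 168, 167, 169, 169, 166, 167, 168, 158, 142, 139, 154, 171, 171, 168, 170, 171, 169]
226 [168, 169, 170, 170, 168, 171, 170, 171, 170, 171, 171, 172, 173, 172, 170, 170, 171, 172, 173]
227 [168, 170, 170, 168, 169, 168, 169, 169, 169, 169, 171, 169, 169, 172, 170, 173, 171, 171, 157]
228 [171, 171, 170, 170, 169, 171, 170, 171, 168, 172, 169, 170, 170, 170, 171, 172, 171, 172, 144]
229 [167, 169, 172, 169, 169, 169, 169, 169, 171, 168, 168, 168, 169, 170, 169, 169, 168, 168, 158]
230 [170, 169, 169, 169, 168, 169, 168, 168, 167, 169, 167, 168, 168, 169, 168, 168, 166, 170, 168]
231 [171, 167, 171, 170, 168, 170, 168, 168, 169, 171, 170, 170, 169, 167, 168, 168, 167, 163, 161]
```

Run:
```python
from plan import *
D=r.get_calibration("side");S=r.get_calibration("scene")
def low(C,th,f,L):
    a=np.array([np.cos(th),np.sin(th),0]);z=np.array([0,0,1.]);x=a*np.cos(f)+z*np.sin(f);u=-a*np.sin(f)+z*np.cos(f);y=np.cross(u,x)
    Q=[proj(C,P+.31*x-(.04+L)*u+.008*(x*np.cos(t)+y*np.sin(t))) for t in np.linspace(0,6.28,60)]
    return np.round(max(Q,key=lambda q:q[1]),1)
T=np.radians
for L in(.07,.074,.078,.082,.086): print(L,"start",low(D,T(130),.268,L),"now",low(D,T(178.6),.021,L))
```

```text
0.07 start [300.6 282.1] now [350.4 225. ]
0.074 start [300.9 283.5] now [350.4 226. ]
0.078 start [301.2 285. ] now [350.3 227.1]
0.082 start [301.5 286.4] now [350.2 228.1]
0.086 start [301.8 287.9] now [350.1 229.2]
```

Run:
```python
from plan import *
D=r.get_calibration("side");S=r.get_calibration("scene")
for n,C in(("scene1",S),("side1",D)):
    I=cv2.imread(f"pics/{n}.png")
    th=np.radians(178.6);F=P+.31*np.array([np.cos(th),np.sin(th),0]);F[2]=.04;u=proj(C,F);print(n,u)
    for q in[(.4212,.0082),(.435,-.0715)]: print(" corner",proj(C,[*q,.04]))
I=cv2.imread("pics/scene1.png").max(2);u=proj(S,F).round().astype(int) if 0 else np.array([311,216])
for y in range(196,226): print(y,I[y,298:324].tolist())
J=cv2.imread("pics/side1.png").max(2);c=proj(D,[.43,-.030,.04]).round().astype(int);print("side column",c)
print(J[200:250,c[0]].tolist())
```

```text
scene1 [310.5275 214.7221]
 corner [306.9869 203.571 ]
 corner [287.5774 218.1962]
side1 [349.3057 224.3325]
 corner [366.1756 231.4395]
 corner [360.9115 208.8666]
196 [207, 207, 205, 204, 201, 200, 202, 176, 201, 245, 254, 255, 231, 200, 222, 227, 226, 226, 226, 226, 226, 226, 225, 225, 225, 224]
197 [206, 203, 201, 201, 200, 202, 203, 176, 197, 244, 254, 255, 233, 208, 224, 226, 226, 226, 226, 226, 225, 225, 225, 224, 224, 225]
198 [201, 200, 200, 201, 202, 203, 203, 172, 189, 242, 254, 255, 230, 205, 224, 227, 226, 226, 225, 225, 224, 225, 224, 225, 226, 225]
199 [201, 201, 203, 203, 201, 201, 198, 166, 181, 237, 253, 255, 236, 210, 223, 227, 226, 225, 225, 225, 225, 225, 225, 225, 225, 225]
200 [202, 202, 201, 200, 197, 193, 194, 174, 166, 218, 247, 254, 254, 235, 221, 225, 224, 225, 225, 225, 225, 226, 226, 226, 224, 224]
201 [203, 200, 197, 193, 192, 191, 193, 190, 162, 178, 233, 250, 255, 247, 228, 223, 224, 225, 225, 225, 226, 226, 225, 225, 222, 223]
202 [198, 194, 193, 192, 193, 193, 195, 197, 167, 153, 198, 240, 252, 253, 240, 225, 224, 225, 226, 226, 225, 224, 223, 223, 
[... 2651 characters left out ...]
203, 204, 205, 202, 201, 202]
223 [205, 203, 202, 202, 202, 201, 199, 199, 200, 200, 202, 201, 199, 197, 196, 198, 200, 202, 201, 200, 201, 203, 204, 205, 203, 202]
224 [201, 205, 203, 202, 201, 202, 201, 199, 199, 199, 200, 202, 202, 200, 198, 196, 197, 199, 201, 201, 201, 200, 202, 203, 204, 205]
225 [161, 197, 206, 205, 203, 203, 203, 201, 201, 199, 199, 199, 202, 203, 201, 199, 197, 196, 199, 200, 201, 200, 200, 202, 204, 205]
side column [363 220]
[103, 114, 113, 112, 111, 111, 110, 111, 111, 112, 112, 110, 112, 110, 111, 112, 114, 114, 122, 136, 141, 152, 151, 153, 164, 170, 171, 171, 157, 160, 168, 160, 153, 141, 101, 75, 77, 77, 78, 77, 76, 87, 102, 112, 108, 109, 108, 109, 110, 106]
```

Run:
```python
from plan import *
from h import tri
D=r.get_calibration("side");S=r.get_calibration("scene")
print(tri((S,(309,213.1)),(D,(349.6,222.2))),onz(S,(309,213.1),.04),onz(D,(349.6,222.2),.04))
o=r.get_obs();print(o["contact_force"],o["tcp_pos"])
```

```text
(array([ 0.4632, -0.0153,  0.0461]), np.float64(0.001333043081337794)) [ 0.4566 -0.0118  0.04  ] [ 0.464 -0.02   0.04 ]
[-3.7458 -0.7698 11.2973] [ 0.4649 -0.0129  0.1704]
```

jog_arm --rows '[[[0,0,0],[0,0,0],190],[[0,0,0],[0,0,0],150],[[0,0,0],[0,0,0],110],[[0,0,0],[0,0,0],80],[[0,0,0],[0,0,0],80],[[0,0,0],[0,0,0],80]]'

```text
clock: 20.03
tcp_pos: [0.4649, -0.013, 0.1692]
ee_rot: [-0.038, -3.123, -0.017]
contact_force: [0.2, 0.5, -0.6]
opening: 0.0583
gripper_force: 0.0
```

jog_arm --rows '[[[0,0,10],[0,0,0],80],[[0,0,35],[0,0,0],80],[[0,0,70],[0,0,0],80],[[0,0,105],[0,0,0],80],[[-20,0,140],[0,0,0],80],[[-40,0,160],[0,0,0],80],[[-40,0,160],[0,0,0],80],[[-40,0,160],[0,0,0],80]]'

```text
clock: 20.7
tcp_pos: [0.4254, -0.0132, 0.3313]
ee_rot: [-0.038, -3.127, -0.017]
contact_force: [0.5, 0.2, 0.5]
opening: 0.0588
gripper_force: 0.0
```

Run:
```python
from knob import *
from plan import pose,P
S=r.get_calibration("scene");D=r.get_calibration("side");W=r.get_calibration("wrist")
A=r.read_camera("scene");B=r.read_camera("side");I=r.read_camera("wrist")
for n,i in(("scene2",A),("side2",B),("w11",I)): cv2.imwrite(f"pics/{n}.png",i)
kp=pose(np.radians(178.6),.021,-.0)[0]; kp[2]-=.002
out=[]
for C,i in((S,A),(D,B),(W,I)):
    H=cv2.cvtColor(i,cv2.COLOR_BGR2HSV);m=cv2.inRange(H,(0,150,90),(8,255,255))|cv2.inRange(H,(172,150,90),(180,255,255))
    e=proj(C,kp);L=[cv2.minAreaRect(c) for c in comps(m,20)]
    q=min(L,key=lambda q:np.hypot(*(np.array(q[0])-e)));print(q,"expected",e);out.append((C,q[0]))
print(tri(*out[:2]),tri(*out),"model",kp)
# foot dark blob in both
for n,i,e in(("scene",A,(309,213)),("side",B,(349.6,222))):
    g=i.max(2);k=(g<70).astype(np.uint8)*255;x,y=int(e[0]),int(e[1]);s=np.zeros_like(k);s[y-9:y+9,x-7:x+9]=k[y-9:y+9,x-7:x+9]
    ys,xs=np.nonzero(s);print(n,len(xs),xs.mean(),ys.mean(),ys.max())
# mould corners and cone via wrist
o=r.get_obs();print(o["tcp_pos"],o["contact_force"],o["clock"])
```

```text
((309.5, 174.0), (16.0, 7.0), 90.0) expected [309.9823 175.2631]
((353.0, 180.5), (17.0, 8.0), 90.0) expected [353.0783 182.6893]
((319.89080810546875, 238.0717010498047), (21.89409828186035, 34.121742248535156), 38.290164947509766) expected [316.5722 230.9524]
(array([ 0.4658, -0.0142,  0.1898]), np.float64(9.224342422182195e-05)) (array([ 0.4671, -0.0122,  0.1913]), np.float64(0.0032602534448480484)) model [ 0.4653 -0.0124  0.1845]
scene 14 309.07142857142856 213.85714285714286 215
side 13 350.84615384615387 223.6153846153846 225
[ 0.4248 -0.0131  0.3284] [ 0.1795 -0.1396 -0.3544] 20.85
```

Run:
```python
from knob import *
S=r.get_calibration("scene");D=r.get_calibration("side")
def model(th,f,L):
    a=np.array([np.cos(th),np.sin(th),0]);z=np.array([0,0,1.]);x=a*np.cos(f)+z*np.sin(f);u=-a*np.sin(f)+z*np.cos(f)
    return np.array([.7745,-.02,.15])+.31*x-(.04+L)*u
F0=model(np.radians(130),.268,.078);F1=np.array([.465,-.0125,.044])
def blob(n,e):
    g=cv2.imread(f"pics/{n}.png").max(2).astype(float);x,y=np.round(e).astype(int)
    w=g[y-12:y+13,x-12:x+13];q=np.clip((90-w)/50,0,1)
    nb,l,st,ce=cv2.connectedComponentsWithStats((q>0.1).astype(np.uint8))
    i=1+np.argmin(np.hypot(*(ce[1:]-12).T)-st[1:,4]*.05);q=q*(l==i);ys,xs=np.nonzero(q);wt=q[ys,xs]
    return np.array([(xs*wt).sum()/wt.sum()+x-12,(ys*wt).sum()/wt.sum()+y-12]),wt.sum(),ys.min()+y-12,ys.max()+y-12
for ns,nd,F in(("scene0","side0",F0),("scene1","side1",F1),("scene2","side2",F1)):
    a=blob(ns,proj(S,F));b=blob(nd,proj(D,F));print(ns,a,b,"exp",proj(S,F),proj(D,F));print("  foot blob",tri((S,a[0]),(D,b[0])))
    J=cv2.imread(f"pics/{nd}.png").max(2);
    if nd!="side0":
        print([int(J[y,350:353].mean()) for y in range(185,228)])
I=cv2.imread("pics/scene0.png").max(2);e=proj(S,F0).round().astype(int);print(e)
for y in range(e[1]-14,e[1]+8): print(y,I[y,e[0]-9:e[0]+9].tolist())
```

```text
Traceback (most recent call last):
ValueError: attempt to get argmin of an empty sequence
```

Run:
```python
from knob import *
D=r.get_calibration("side")
def body(th,f):
    a=np.array([np.cos(th),np.sin(th),0]);z=np.array([0,0,1.]);return a*np.cos(f)+z*np.sin(f),-a*np.sin(f)+z*np.cos(f)
P=np.array([.7745,-.02,.15])
def knobc(th,f):   # bbox-ish centre of projected cylinder
    x,u=body(th,f);y=np.cross(u,x)
    Q=np.array([proj(D,P+.31*x+h*u+.01*(x*np.cos(t)+y*np.sin(t))) for h in(.006,.05) for t in np.linspace(0,6.28,40)])
    return cv2.minAreaRect(Q.astype(np.float32))[0]
def low(th,f,L):
    x,u=body(th,f);y=np.cross(u,x)
    return max(proj(D,P+.31*x-(.04+L)*u+.008*(x*np.cos(t)+y*np.sin(t)))[1] for t in np.linspace(0,6.28,60))
T=np.radians
for n,th,f,k in(("side0",T(130),.268,(290.07,224.49)),("side2",T(178.6),.021,(353,180.5))):
    print(n,"knob meas",k,"model",knobc(th,f));print([(L,round(low(th,f,L),2)) for L in(.066,.07,.074,.078,.082,.086)])
for n,c in(("side0",301),("side1",349),("side2",349)):
    g=cv2.imread(f"pics/{n}.png").max(2);y0=278 if n=="side0" else 185
    for d in(0,1,2): print(n,c+d,g[y0:(292 if n=="side0" else 230),c+d].tolist())
```

```text
side0 knob meas (290.07, 224.49) model (289.9201965332031, 224.9031524658203)
[(0.066, np.float64(280.6)), (0.07, np.float64(282.07)), (0.074, np.float64(283.53)), (0.078, np.float64(284.98)), (0.082, np.float64(286.43)), (0.086, np.float64(287.87))]
side2 knob meas (353, 180.5) model (353.0548095703125, 182.61659240722656)
[(0.066, np.float64(223.9)), (0.07, np.float64(224.97)), (0.074, np.float64(226.03)), (0.078, np.float64(227.09)), (0.082, np.float64(228.14)), (0.086, np.float64(229.19))]
side0 301 [178, 179, 176, 168, 115, 35, 40, 44, 85, 127, 142, 142, 140, 138]
side0 302 [158, 166, 169, 166, 114, 45, 41, 43, 72, 123, 139, 139, 141, 140]
side0 303 [125, 119, 121, 112, 74, 45, 36, 38, 94, 131, 140, 142, 141, 138]
side1 349 [81, 110, 125, 126, 110, 101, 103, 113, 117, 106, 78, 68, 77, 70, 68, 68, 69, 72, 74, 87, 93, 94, 127, 144, 151, 152, 153, 152, 151, 141, 137, 139, 139, 142, 109, 69, 53, 38, 43, 110, 158, 171, 169, 172, 168]
side1 350 [48, 51, 45, 53, 47, 52, 94, 116, 113, 113, 89, 70, 72, 71, 75, 72, 73, 71, 75, 87, 112, 122, 132, 133, 139, 142, 135, 138, 139, 138, 141, 141
[... 245 characters left out ...]
, 37, 51, 139, 172, 169, 170, 168]
side2 349 [116, 117, 122, 128, 125, 126, 149, 137, 116, 111, 82, 67, 76, 70, 67, 68, 67, 71, 71, 89, 95, 93, 125, 143, 143, 147, 151, 150, 140, 134, 135, 137, 136, 143, 150, 124, 88, 62, 49, 38, 92, 148, 167, 170, 168]
side2 350 [140, 144, 143, 142, 144, 130, 145, 136, 116, 119, 93, 68, 71, 72, 73, 73, 72, 70, 74, 85, 112, 123, 128, 139, 134, 134, 136, 136, 138, 139, 139, 139, 142, 137, 136, 134, 129, 107, 64, 41, 45, 139, 167, 168, 167]
side2 351 [151, 154, 153, 150, 157, 136, 137, 133, 114, 122, 100, 76, 75, 77, 75, 78, 74, 74, 77, 83, 125, 145, 144, 146, 143, 147, 149, 145, 147, 148, 148, 148, 146, 146, 151, 153, 150, 122, 73, 42, 42, 138, 170, 171, 169]
```

Run:
```python
from knob import *
for n in("scene","side"): cv2.imwrite(f"pics/{n}3.png",r.read_camera(n))
def match(a,b,box):
    x,y,w,h=box;A=cv2.imread(f"pics/{a}.png",0).astype(np.float32);B=cv2.imread(f"pics/{b}.png",0).astype(np.float32)
    k=4;t=cv2.resize(A[y:y+h,x:x+w],None,fx=k,fy=k,interpolation=cv2.INTER_CUBIC);s=cv2.resize(B[y-4:y+h+4,x-4:x+w+4],None,fx=k,fy=k,interpolation=cv2.INTER_CUBIC)
    m=cv2.matchTemplate(s,t,cv2.TM_CCOEFF_NORMED);_,v,_,l=cv2.minMaxLoc(m);return ((l[0]-16)/4,(l[1]-16)/4,round(v,3))
for a,b in(("side1","side2"),("side2","side3")):
    print(a,b,"foot",match(a,b,(343,214,15,13)),"clamp",match(a,b,(340,196,24,12)),"ring",match(a,b,(285,185,45,30)),"base",match(a,b,(208,190,45,52)),"mouldcorner",match(a,b,(355,222,16,18)))
for a,b in(("scene1","scene2"),("scene2","scene3")):
    print(a,b,"foot",match(a,b,(303,208,13,9)),"base",match(a,b,(360,265,52,50)),"mould",match(a,b,(285,208,16,20)),"arm",match(a,b,(345,200,45,40)))
S=r.get_calibration("scene");D=r.get_calibration("side")
g=cv2.imread("pics/scene3.png").max(2)
for y in range(205,219): print(y,g[y,300:318].tolist())
```

```text
side1 side2 foot (0.0, 1.25, 0.985) clamp (-0.25, 0.0, 0.914) ring (0.0, 0.0, 0.998) base (0.0, 0.0, 0.996) mouldcorner (0.0, 0.0, 0.999)
side2 side3 foot (0.0, 0.0, 0.998) clamp (0.0, 0.0, 0.996) ring (0.0, 0.0, 0.999) base (0.0, 0.0, 0.996) mouldcorner (0.0, 0.0, 0.999)
scene1 scene2 foot (0.0, 0.5, 0.927) base (0.0, 0.0, 0.999) mould (0.0, 0.0, 1.0) arm (0.0, 0.0, 0.998)
scene2 scene3 foot (0.0, 0.0, 0.998) base (0.0, 0.0, 0.999) mould (0.0, 0.0, 0.999) arm (0.0, 0.0, 0.999)
205 [188, 185, 183, 180, 182, 186, 197, 165, 127, 146, 184, 220, 239, 249, 250, 245, 231, 221]
206 [183, 181, 180, 183, 192, 199, 170, 129, 108, 132, 155, 174, 199, 230, 244, 249, 249, 243]
207 [180, 178, 183, 192, 199, 204, 130, 70, 93, 112, 125, 145, 161, 180, 213, 237, 248, 250]
208 [180, 186, 193, 198, 200, 202, 136, 82, 96, 103, 101, 140, 153, 154, 169, 194, 230, 241]
209 [189, 194, 197, 199, 199, 201, 187, 179, 142, 108, 108, 168, 185, 165, 151, 158, 184, 200]
210 [197, 197, 196, 196, 196, 199, 204, 208, 161, 116, 129, 189, 201, 189, 169, 155, 155, 161]
211 [196, 197, 197, 196, 195, 198, 202, 165, 116, 110, 119, 146, 190, 200, 193, 183, 168, 169]
212 [193, 194, 196, 197, 197, 200, 187, 108, 67, 104, 100, 78, 177, 203, 199, 198, 191, 191]
213 [193, 192, 194, 196, 199, 204, 149, 66, 49, 73, 70, 49, 145, 194, 199, 199, 199, 197]
214 [195, 195, 195, 196, 201, 171, 98, 49, 47, 49, 48, 39, 157, 198, 199, 197, 197, 197]
215 [196, 197, 200, 164, 145, 117, 95, 71, 50, 43, 38, 67, 176, 201, 199, 198, 198, 197]
216 [199, 165, 145, 116, 96, 98, 99, 92, 84, 114, 157, 172, 192, 197, 197, 197, 198, 199]
217 [144, 113, 96, 96, 96, 154, 174, 172, 172, 181, 197, 200, 197, 194, 195, 196, 197, 197]
218 [97, 97, 95, 151, 169, 189, 199, 199, 198, 195, 195, 196, 196, 196, 195, 195, 194, 195]
```

Run:
```python
from knob import *
D=r.get_calibration("side");P=np.array([.7745,-.02,.15])
def pts(th,f,L):
    a=np.array([np.cos(th),np.sin(th),0]);z=np.array([0,0,1.]);x=a*np.cos(f)+z*np.sin(f);u=-a*np.sin(f)+z*np.cos(f);return proj(D,P+.31*x-(.04+L)*u)
for n,th,f,off in(("side0",130,.268,(.15,-.4)),("side1",178.6,.035,(0,0)),("side3",178.6,.035,(0,0))):
    g=cv2.imread(f"pics/{n}.png").max(2).astype(np.float32)
    for s in(-1,0,1):
        row=[]
        for L in range(-16,100,2):
            q=pts(np.radians(th),f,L/1000)+np.array(off)+[s,0];row.append(int(cv2.getRectSubPix(g,(1,1),(float(q[0]),float(q[1])))[0,0]))
        print(n,s,row)
```

```text
side0 -1 [90, 91, 89, 89, 90, 87, 88, 89, 90, 89, 88, 120, 147, 162, 167, 168, 165, 165, 164, 163, 165, 166, 165, 165, 166, 165, 164, 166, 166, 165, 165, 166, 166, 166, 168, 166, 164, 162, 164, 168, 170, 165, 160, 157, 155, 156, 150, 120, 66, 38, 40, 42, 59, 83, 119, 133, 139, 140]
side0 0 [89, 88, 87, 88, 89, 87, 88, 87, 87, 88, 89, 127, 153, 165, 166, 166, 165, 165, 166, 166, 166, 166, 165, 165, 165, 164, 163, 165, 164, 164, 165, 167, 167, 166, 164, 163, 164, 166, 169, 173, 175, 174, 173, 173, 172, 169, 157, 119, 68, 43, 38, 39, 63, 99, 128, 137, 140, 140]
side0 1 [84, 85, 84, 83, 84, 83, 83, 85, 84, 83, 87, 124, 144, 152, 151, 151, 150, 151, 153, 152, 153, 153, 152, 150, 150, 150, 152, 153, 153, 151, 151, 152, 153, 153, 153, 153, 153, 152, 151, 151, 153, 153, 150, 147, 141, 132, 112, 77, 53, 40, 37, 47, 81, 119, 138, 139, 139, 139]
side1 -1 [77, 77, 76, 76, 76, 77, 77, 76, 75, 75, 76, 80, 96, 121, 133, 141, 142, 143, 142, 143, 145, 144, 144, 143, 142, 143, 143, 144, 143, 142, 143, 144, 143, 143, 143, 142, 138, 135, 133, 130, 127, 110, 92, 66, 45, 42, 44, 57, 83, 125, 152, 165, 170
[... 725 characters left out ...]
3, 142, 143, 144, 143, 143, 142, 141, 139, 139, 140, 138, 134, 133, 132, 117, 101, 78, 58, 46, 42, 51, 81, 126, 151, 164, 168, 170, 169, 168]
side3 0 [75, 73, 74, 76, 75, 75, 76, 76, 76, 74, 75, 80, 97, 122, 135, 145, 145, 145, 145, 145, 144, 145, 145, 144, 143, 143, 144, 144, 144, 145, 145, 146, 144, 143, 144, 144, 144, 146, 147, 148, 147, 148, 149, 135, 117, 88, 63, 46, 36, 36, 65, 118, 147, 163, 168, 168, 167, 167]
side3 1 [73, 73, 73, 73, 72, 72, 75, 75, 74, 74, 74, 76, 88, 107, 119, 128, 126, 125, 126, 127, 127, 127, 127, 128, 128, 128, 127, 127, 128, 129, 128, 128, 128, 128, 129, 129, 127, 127, 126, 124, 123, 117, 111, 100, 88, 70, 55, 46, 43, 51, 79, 124, 150, 163, 167, 168, 167, 166]
```

```bash
python3 -c "
from rig import r
print(r.close_job())"
```

```text
the job is handed in; nothing more can be done
None
```

I handed the job in at about 21 s: the cone lies in the empty groove like its neighbours, tip the same way, and the lens stands over it. The foot rests on the bare end with its spring pushed in about 7 mm (my estimate from the camera and arm height; 2–16 mm is right), and the mould and magnifier did not move in the last pictures. I did not re-check the jar, tape or scraper, and `close_job` returned no verdict.

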